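# Feed roller changeover

## Task

Change the feed unit over from its short rollers to the tall set: the tall flanged roller belongs on the drive shaft (the one rising from the toothed wheel) and the tall plain roller on the pinch shaft (the one on the rectangular block), and the two short rollers go onto pins of the plywood rack, one roller to a pin, which of the pins does not matter. The rack has one pin free to start with. Lower each roller until it sits flat and fully down, do not let it drop, and leave the tray of clamping nuts where it is.

Things in the scene. Friction and masses are not known exactly. Their poses are not given: they have to be found in the camera images.
- tall_flanged: Tall flanged drive roller, 56 mm tall: tyre 54 mm in diameter with a wider aluminium flange (72 mm diameter, 6 mm thick) at the foot only; yellow-green polyurethane tyre on a hollow aluminium core, straight through bore of 26 mm diameter, standing upright; origin at the centre of its underside, z up along its axis. About 240 g.
- tall_plain: Tall plain pinch roller without a flange, 50 mm tall, 50 mm diameter; yellow-green polyurethane tyre on a hollow aluminium core, straight through bore of 26 mm diameter, standing upright; origin at the centre of its underside, z up along its axis. About 170 g.
- short_flanged: Short flanged drive roller, 36 mm tall: tyre 46 mm in diameter with a wider aluminium flange (60 mm diameter, 6 mm thick) at the foot only; yellow-green polyurethane tyre on a hollow aluminium core, straight through bore of 26 mm diameter, standing upright; origin at the centre of its underside, z up along its axis. About 110 g.
- short_plain: Short plain pinch roller without a flange, 30 mm tall, 42 mm diameter; yellow-green polyurethane tyre on a hollow aluminium core, straight through bore of 26 mm diameter, standing upright; origin at the centre of its underside, z up along its axis. About 70 g.
- drive_shaft: Fixed upright steel shaft of the white feed unit, 10 mm diameter, 64 mm tall, on a dark toothed wheel (84 mm diameter). Origin on its axis at the wheel's top (52 mm over the bench), where a roller rests; z up. The pinch shaft is 104 mm off, along this body's y to either side. Two guide eyes (24 mm wide, top 32 mm over this origin) stand midway between the shafts, 48 mm off their line.
- pinch_shaft: Fixed upright steel shaft of the feed unit, 10 mm diameter, 64 mm tall, on a rectangular aluminium slide block (94 x 66 mm, long side along this body's x, a screw head 3 mm high near each corner). Origin on its axis at the block's top (52 mm above the bench), where a roller's underside rests; z up.
- pin_a: One of three like upright steel pins of the plywood roller rack, 10 mm diameter, 42 mm tall with a tapered tip, fixed in one row (along this body's y) at 96 mm spacing. Origin on the pin's axis at the top of the board (board 120 x 300 mm, 18 mm thick), where a roller's underside rests; z up.
- pin_b: One of three like upright steel pins of the plywood roller rack, 10 mm diameter, 42 mm tall with a tapered tip, fixed in one row (along this body's y) at 96 mm spacing. Origin on the pin's axis at the top of the board (board 120 x 300 mm, 18 mm thick), where a roller's underside rests; z up.
- pin_c: One of three like upright steel pins of the plywood roller rack, 10 mm diameter, 42 mm tall with a tapered tip, fixed in one row (along this body's y) at 96 mm spacing. Origin on the pin's axis at the top of the board (board 120 x 300 mm, 18 mm thick), where a roller's underside rests; z up.
- nut_tray: Low black plastic tray, 75 x 115 x 16 mm, with the two cone-faced brass nuts lying in it that later centre and clamp the rollers on the shafts. Origin at the centre of its underside. To be left where it is.
Not all that is in view belongs to the job. Leave any black or orange look-alike of the short_plain alone.

How it is judged (in metres and radians):
At the end, for the whole second after the job is handed in: The tall flanged roller stands on the drive shaft and the tall plain roller on the pinch shaft, each short roller on a rack pin of its own; every roller has its axis within 10 mm of its shaft or pin, its underside within 4 mm of the seat, leans less than 0.10 rad and is at rest (horizontal distance between tall_flanged and drive_shaft below 0.01 m and z of tall_flanged in the frame of drive_shaft between -0.004 and 0.004 m and angle between each of tall_flanged, tall_plain's own z axis and vertical below 0.1 rad and horizontal distance between tall_plain and pinch_shaft below 0.01 m and z of tall_plain in the frame of pinch_shaft between -0.004 and 0.004 m and ((horizontal distance between short_flanged and pin_a below 0.01 m and z of short_flanged in the frame of pin_a between -0.004 and 0.004 m and angle between short_flanged's own z axis and vertical below 0.1 rad) or (horizontal distance between short_flanged and pin_b below 0.01 m and z of short_flanged in the frame of pin_b between -0.004 and 0.004 m and angle between short_flanged's own z axis and vertical below 0.1 rad) or (horizontal distance between short_flanged and pin_c below 0.01 m and z of short_flanged in the frame of pin_c between -0.004 and 0.004 m and angle between short_flanged's own z axis and vertical below 0.1 rad)) and ((horizontal distance between short_plain and pin_a below 0.01 m and z of short_plain in the frame of pin_a between -0.004 and 0.004 m and angle between short_plain's own z axis and vertical below 0.1 rad) or (horizontal distance between short_plain and pin_b below 0.01 m and z of short_plain in the frame of pin_b between -0.004 and 0.004 m and angle between short_plain's own z axis and vertical below 0.1 rad) or (horizontal distance between short_plain and pin_c below 0.01 m and z of short_plain in the frame of pin_c between -0.004 and 0.004 m and angle between short_plain's own z axis and vertical below 0.1 rad)) and linear speed of each of tall_flanged, tall_plain, short_flanged, short_plain below 0.02 m/s); the robot touches nothing.
It fails at once if a roller was dropped: it fell free, out of the fingers, faster than 0.9 m/s (a drop of about 40 mm) ((linear speed of tall_flanged above 0.9 m/s and contact force between the fingers and tall_flanged below 0.05 N) or (linear speed of tall_plain above 0.9 m/s and contact force between the fingers and tall_plain below 0.05 N) or (linear speed of short_flanged above 0.9 m/s and contact force between the fingers and short_flanged below 0.05 N) or (linear speed of short_plain above 0.9 m/s and contact force between the fingers and short_plain below 0.05 N)).
It fails at once if the tray of nuts was pushed more than 30 mm from its place (distance of nut_tray from where it was at the start of the episode above 0.03 m).
It also fails if it takes over 106 s, if anything falls off the work surface, if the arm or the gripper's body presses on something with over 40 N, if the wrist force passes 120 N, or if a joint passes its speed limit or range.

## Robot

A 6-joint arm with a two-finger parallel gripper is mounted at the origin on the work surface. World frame = base frame: x ahead of the robot, y to its left, z up, the work surface at z = 0. Lengths are in mm, angles in rad, forces in N, time in s.
With the tool pointing down it reaches from about 275 to 1000 mm from the base axis. Payload 8.4 kg.
Tool frame: the origin (TCP) lies at the very end of the fingers, on their centre line; the grasp point (between the pads) lies 19 mm behind it; z points along the fingers, y is the direction in which the jaws open and shut (so a half turn about z gives the same grasp; the last joint's range is limited). The gripper opens to 85 mm and grips with 20 to 120 N. Pads are 22 mm wide; open, the fingers measure 114 mm over their backs; the gripper's body (76 mm by 85 mm) begins 54 mm behind the grasp point. The pads swing forward as they close: fully open they stand 13 mm farther back than shut.
Start: joints at [1.338, 0.353, 1.633, -0, 1.155, -0.002], TCP at [142.971, 608.43, 231.281] pointing down, gripper open.
Joint ranges: [-2.63, 2.63], [-0.92, 2.1], [0.06, 2.66], [-1.3, 4.44], [0, 2.69], [-3.02, 3.02]. Speed limits (rad/s): [2.22, 2.22, 2.79, 3.14, 3.14, 3.14].

## Interface

Orientations are given as [roll, pitch, yaw] about the fixed x, y, z axes, in that order (R = Rz(yaw) Ry(pitch) Rx(roll)).
In Python, from rig import readout, grab_frame, calibration, r gives the robot as it stands. The module is installed in compiled form; this text tells all that it offers.
- The arm moves only by the tool play_rows, never from a script. Its argument "rows" is a list of rows, each a list of 3 entries, a list of its own where there are three numbers: the closure in counts, from 0 (fully open) to 255 (shut), then the shift along the tool's x, y, z in cm, then the turn, a rotation vector about the tool's x, y, z in rad. In form: [[gripper, [dx, dy, dz], [rx, ry, rz]], ...]. A call has 1 to 12 rows; each row is the pose to reach, as a shift and turn from the pose commanded when the call began, along the tool's axes at that moment; what a row does not reach only later rows make up. A row lasts 1/12 s, in which the tool goes at most 41.7 mm and 7.16 degrees, less where a joint would pass 70% of its speed; a pose out of reach is approached as far as the arm can. A call with a gripper value outside its range is refused whole. The fingers move at their own pace and stop on an object; "squeeze" is the grip in N (left out, the last holds). Time passes only in rows, so rows that repeat a pose let the fingers close. It gives the time, the measured TCP pose, the force and the opening at its end, in the units of the state.
- readout.sense(): the state, without advancing time (a new reading comes with each control period).
- grab_frame(name): name is "scene" or "top" or "wrist"; returns (picture, depth): 480x640x3 uint8, red, green, blue; 480x640 float32, mm along the optical axis (not along the pixel's ray), 0 where there is no reading.
- calibration(name): a dict with "vfov" (degrees; the focal length in pixels is half the picture's height over the tangent of half this angle, whatever the lens; pixels are square), "cx", "cy" (the principal point, pixels), "cam_to_world" (4x4, takes a point from camera to world coordinates). Camera axes: x right, y down, z forward; pixel columns grow to the right and rows downward; lengths in mm; the calibration is good to about 2 mm. A picture is of the moment at which its call begins: read the wrist's pose just before it. calibration takes no time and is no camera call; for the wrist camera it gives the pose at the moment of the call.
- r.sign_off(): hands the job in, once; it reports no verdict.
The state is a dict: "clock": time; "qpos": joint angles; "qvel": joint speeds; "joint_efforts": joint torques, N m; "eef_pos": TCP position; "tcp_rot": TCP orientation; "contact_force": force on the tool from outside, world axes, zero at the start; "wrist_torque": the same for the moment, N m; "opening": opening from 0.0 (shut) to 1.0 (fully open).
Only numpy, scipy, OpenCV 4.12 (cv2) and the standard library are available. Lean on these libraries where they do the work, as an engineer would, in place of code of your own. Each camera call takes 0.05 s, during which the arm holds its last target.

## Working session

There is one attempt and no reset: what is moved stays moved. The work goes in short steps, Python scripts to look and compute and a tool call to move; the robot and the scene stay as the last step left them, time stands still between calls to the robot, and variables do not carry over. Pictures are saved under pics/ and viewed, and the job is handed in when it is done.

Besides the shell and the picture viewer there is one more tool, called after "Call:" as name(argument=value, ...), one argument or row to a line, values as JSON. play_rows: Moves the arm, as the interface text tells. Its arguments: {"type":"object","properties":{"rows":{"type":"array"},"squeeze":{"type":"number"}},"required":["rows"]}

```bash
mkdir -p pics
python3 - <<'E'
from rig import readout, grab_frame, calibration, r
import cv2,numpy as np
print(readout.sense())
for n in("scene","top","wrist"):
    c=calibration(n);p,d=grab_frame(n)
    np.savez(f'pics/{n}0.npz',p=p,d=d,K=[c['vfov'],c['cx'],c['cy']],T=c['cam_to_world'])
    cv2.imwrite(f'pics/{n}0.png',p[:,:,::-1]); print(n,c['vfov'],c['cx'],c['cy'],np.round(c['cam_to_world'],3).tolist())
E
```

```text
{'clock': 0.0, 'qpos': array([ 1.33755494e+00,  3.53692059e-01,  1.63413480e+00, -3.72683952e-06,
        1.15515870e+00, -2.42193511e-03]), 'qvel': array([ 3.14516831e-04, -1.02260672e-03, -8.28931165e-04, -1.14876721e-03,
       -7.31972853e-05, -1.42388425e-04]), 'joint_efforts': array([-1.95203676e-03, -6.05255556e+01, -3.42059934e+01, -9.69814505e-05,
        9.61237791e-03, -1.24045457e-06]), 'eef_pos': array([142.89153032, 607.96850661, 230.53395561]), 'tcp_rot': array([-3.14019975e+00,  3.39173605e-08,  2.91077471e+00]), 'contact_force': array([-0.76642841, -0.47218388, -0.01222071]), 'wrist_torque': array([-0.03284024,  0.02523243, -0.00306306]), 'opening': 1.000493751111115}
scene 42.37223245394736 322.93029011304736 239.38537420697187 [[0.22, 0.751, -0.622, 1183.969], [0.975, -0.17, 0.14, -110.518], [-0.001, -0.638, -0.77, 784.409], [0.0, 0.0, 0.0, 1.0]]
top 43.92853956643599 313.98768371794034 232.8239539854685 [[-0.024, -0.999, 0.036, 531.241], [-1.0, 0.024, -0.006, 20.822], [0.005, -0.036, -0.999, 1224.606], [0.0, 0.0, 0.0, 1.0]]
wrist 68.29444082264408 318.39105094507937 238.89735151241823 [[0.229, 0.931, 0.285, 70.046], [0.973, -0.218, -0.069, 624.505], [-0.002, 0.293, -0.956, 373.698], [0.0, 0.0, 0.0, 1.0]]
```

View pics/top0.png

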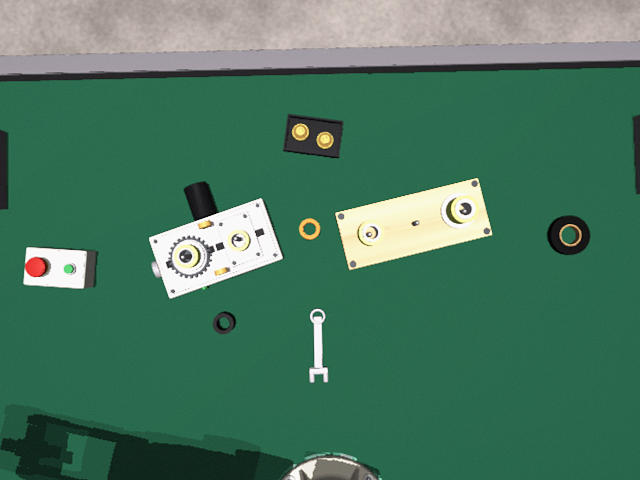

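View pics/scene0.png

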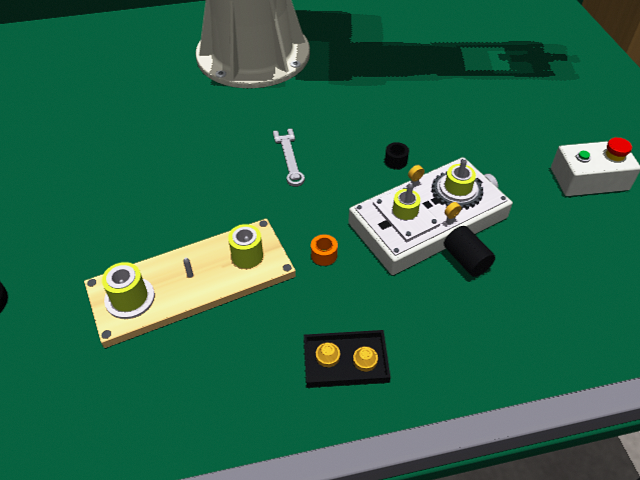

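View pics/wrist0.png

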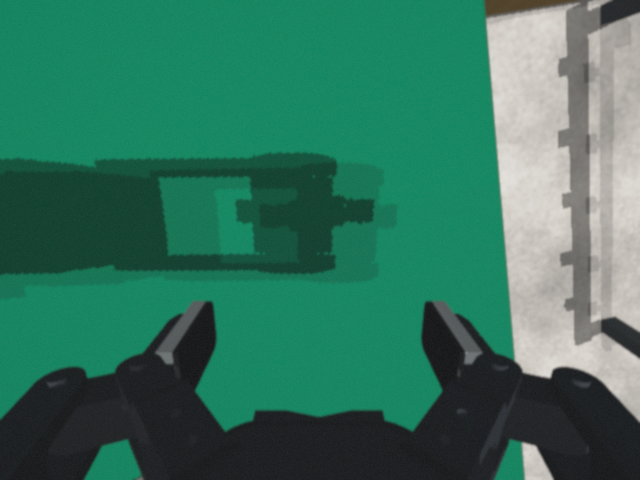

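Top view: the rack is on the right, with rollers at (369,233) and (463,210) and a free pin at (416,223). The feed unit has rollers at (188,256) on the toothed wheel and (240,240) on the block. The look-alikes are an orange ring at (310,229), a small black ring at (224,322) and a large black one at (569,235). The yellow-green rollers fit the job. I'll enlarge the picture to confirm and measure them.

```bash
cat > h.py <<'E'
import numpy as np,cv2
def load(n):
    f=np.load(f'pics/{n}.npz');return f['p'],f['d'],f['K'],f['T']
def ray(uv,z,K,T):
    f=240/np.tan(np.radians(K[0]/2));d=T[:3,:3]@np.array([(uv[0]-K[1])/f,(uv[1]-K[2])/f,1.]);o=T[:3,3]
    return o+d*(z-o[2])/d[2]
def proj(P,K,T):
    f=240/np.tan(np.radians(K[0]/2));c=T[:3,:3].T@(np.array(P)-T[:3,3]);return c[:2]/c[2]*f+K[1:3]
def cloud(d,K,T):
    f=240/np.tan(np.radians(K[0]/2));v,u=np.mgrid[:480,:640];c=np.stack([(u-K[1])/f*d,(v-K[2])/f*d,d],-1)
    P=c@T[:3,:3].T+T[:3,3];P[d==0]=np.nan;return P
E
python3 - <<'E'
from h import *
p,d,K,T=load('top0')
a=cv2.resize(p[175:305,140:290],None,fx=5,fy=5,interpolation=cv2.INTER_CUBIC)
b=cv2.resize(p[170:280,330:500],None,fx=4.6,fy=4.6,interpolation=cv2.INTER_CUBIC)
cv2.imwrite('pics/c1.png',a[:,:,::-1][:600]);cv2.imwrite('pics/c2.png',b[:,:,::-1])
C=cloud(d,K,T)
print(np.round(d[::80,::80]))
for n,(u,v) in dict(drive=(188,256),pinch=(240,240),tp=(369,233),tf=(463,210)).items():
    w=C[v-28:v+29,u-28:u+29].reshape(-1,3);z=w[:,2]
    print(n,np.histogram(z[~np.isnan(z)],bins=np.arange(-4,130,6)))
E
```

```text
[[2003. 1995. 2004. 2009. 2006. 1996. 2013. 2010.]
 [1219. 1232. 1234. 1236. 1235. 1232. 1236. 1240.]
 [1211. 1229. 1230. 1234. 1232. 1229. 1232. 1234.]
 [1223. 1229. 1182. 1163. 1221. 1208. 1225. 1208.]
 [1214. 1219. 1217. 1217. 1210. 1218. 1218. 1220.]
 [1210. 1212. 1210. 1210. 1216. 1217. 1215. 1214.]]
drive (array([ 59,   7,   0,   0,   0,   2,  62, 924, 932, 568, 202,  37,  19,
        41, 152, 191,   8,   3,   3,  15,   5,   0]), array([ -4,   2,   8,  14,  20,  26,  32,  38,  44,  50,  56,  62,  68,
        74,  80,  86,  92,  98, 104, 110, 116, 122, 128]))
pinch (array([  31,    6,    1,    2,    2,    3,   47,  773,  950, 1035,   74,
         14,   12,  106,  153,    2,    1,    3,    5,   13,    5,    0]), array([ -4,   2,   8,  14,  20,  26,  32,  38,  44,  50,  56,  62,  68,
        74,  80,  86,  92,  98, 104, 110, 116, 122, 128]))
tp (array([ 105,   59,   57, 1788,  757,   11,   12,   15,    9,   17,   27,
        226,  148,    0,    0,    0,    0,    0,    0,    0,    0,    0]), array([ -4,   2,   8,  14,  20,  26,  32,  38,  44,  50,  56,  62,  68,
        74,  80,  86,  92,  98, 104, 110, 116, 122, 128]))
tf (array([ 293,  163,   21, 1108,  833,  119,   27,   30,   36,   32,   45,
         40,  257,  219,    3,    0,    0,    0,    0,    0,    0,    0]), array([ -4,   2,   8,  14,  20,  26,  32,  38,  44,  50,  56,  62,  68,
        74,  80,  86,  92,  98, 104, 110, 116, 122, 128]))
```

View pics/c1.png

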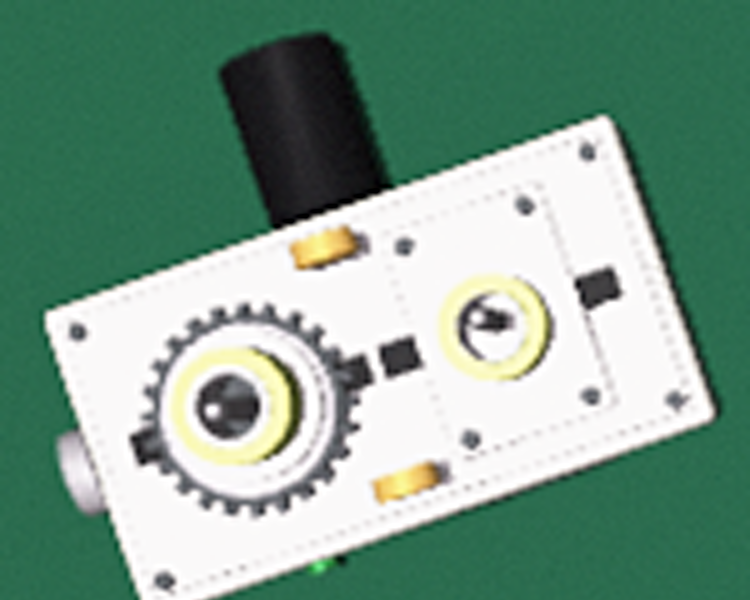

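View pics/c2.png

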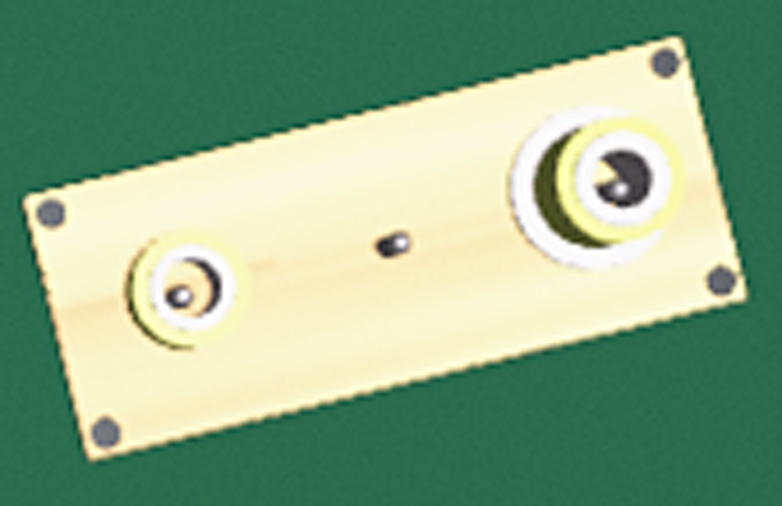

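Run:
```python
from h import *
p,d,K,T=load('top0'); C=cloud(d,K,T)
c1=lambda x,y:(140+(x+.5)/5-.5,175+(y+.5)/5-.5)
c2=lambda x,y:(330+(x+.5)/4.6-.5,170+(y+.5)/4.6-.5)
R={}
for n,uv,z in [('drive_tip',c1(211,408),116),('pinch_tip',c1(475,312),116),('sf_top',c1(235,405),88),('sp_top',c1(495,327),82),
 ('tp_top',c2(190,290),68),('tf_top',c2(622,183),74),('pin_mid',c2(403,242),60),('pin_tp',c2(182,296),60),('pin_tf',c2(621,188),60),
 ('boardTL',c2(25,196),18),('boardTR',c2(680,38),18),('boardBR',c2(745,297),18),('boardBL',c2(90,460),18)]:
    R[n]=ray(uv,z,K,T);print(n,np.round(uv,1),np.round(R[n],1))
hsv=cv2.cvtColor(p,cv2.COLOR_RGB2HSV)
for n,(u,v),lo,hi,ro in [('sf',(188,256),80,94,23),('sp',(240,240),74,90,21),('tp',(369,233),58,76,25),('tf',(463,210),66,84,27)]:
    W=np.s_[v-22:v+23,u-22:u+23];m=np.zeros((480,640),np.uint8);m[W]=((C[W][...,2]>lo)&(C[W][...,2]<hi))*255
    pts=np.argwhere(m)[:,::-1].astype(np.float32);c,rr=cv2.minEnclosingCircle(pts)
    z=np.median(C[m>0][:,2]);print(n,c,rr,'z',z,'world',np.round(ray(c,(lo+hi)/2,K,T),1),'mm r',rr*1.9, C[m>0].mean(0).round(1))
print('D-P',R['drive_tip']-R['pinch_tip'],np.linalg.norm((R['drive_tip']-R['pinch_tip'])[:2]))
print('pins',np.linalg.norm((R['pin_tf']-R['pin_mid'])[:2]),np.linalg.norm((R['pin_tp']-R['pin_mid'])[:2]), 'mid board',(R['boardTL']+R['boardTR']+R['boardBR']+R['boardBL'])/4)
ps,ds,Ks,Ts=load('scene0')
big=cv2.resize(ps,None,fx=1,fy=1)
for n,P in R.items():
    q=proj(P,Ks,Ts); cv2.drawMarker(ps,tuple(int(round(t)) for t in q),(255,0,0),cv2.MARKER_CROSS,5,1)
cv2.imwrite('pics/s1.png',cv2.resize(ps[130:350,75:525],None,fx=1.75,fy=1.75,interpolation=cv2.INTER_CUBIC)[:,:,::-1])
```

```text
drive_tip [181.8 256.2] [533.3 261.  116. ]
pinch_tip [234.6 237. ] [566.6 162.3 116. ]
sf_top [186.6 255.6] [534.2 257.9  88. ]
sp_top [238.6 240. ] [561.8 159.   82. ]
tp_top [370.9 232.7] [570.3 -96.8  68. ]
tf_top [464.8 209.4] [ 610.9 -279.6   74. ]
pin_mid [417.2 222.2] [ 588.9 -189.    60. ]
pin_tp [369.2 234. ] [568.1 -94.1  60. ]
pin_tf [464.6 210.5] [ 609.7 -282.8   60. ]
boardTL [335.  212.2] [615.3 -30.1  18. ]
boardTR [477.4 177.9] [ 678.5 -322.1   18. ]
boardBR [491.6 234.2] [ 563.1 -347.    18. ]
boardBL [349.2 269.6] [498.2 -55.8  18. ]
sf (185.2857208251953, 255.14285278320312) 12.425385475158691 z 86.49402092780588 world [535.2 260.6  87. ] mm r 23.608232402801512 [534.5 260.9  86.3]
sp (237.35214233398438, 239.6050567626953) 10.961999893188477 z 80.44671995181784 world [562.6 161.4  82. ] mm r 20.827799797058105 [562.8 161.4  80.4]
tp (370.6176452636719, 231.85293579101562) 12.79911994934082 z 67.1853565982151 world [571.9 -96.3  67. ] mm r 24.31832790374756 [571.7 -96.2  67. ]
tf (463.5, 208.42308044433594) 14.254860877990723 z 73.71326017069646 world [ 612.8 -276.9   75. ] mm r 27.084235668182373 [ 613.2 -277.5   73.6]
D-P [-33.37064568  98.77092462   0.        ] 104.25591370824542
pins 96.09740580521394 97.12504320236611 mid board [ 588.76290367 -188.73559779   18.        ]
```

View pics/s1.png

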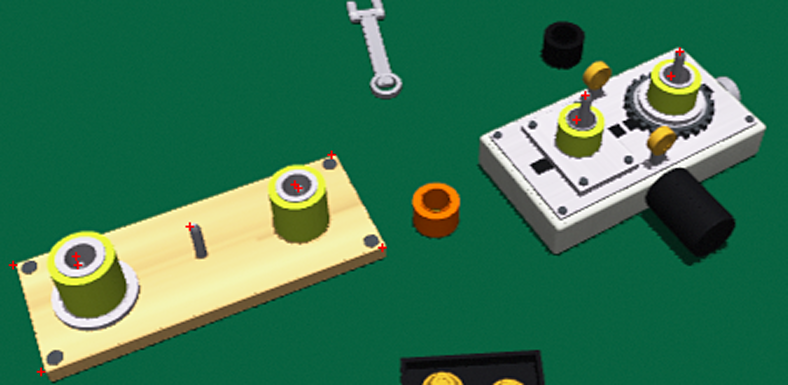

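```bash
cat > go.py <<'E'
import sys,numpy as np
from scipy.spatial.transform import Rotation as Ro
from rig import readout
s=readout.sense();R=Ro.from_euler('xyz',s['tcp_rot']);p=s['eef_pos']
print('t',round(s['clock'],2),'pos',p.round(1),'rot',s['tcp_rot'].round(4),'op',round(s['opening'],3),'F',s['contact_force'].round(1))
for a in sys.argv[1:]:
    x,y,z,w=map(float,a.split(','))
    d=R.inv().apply(np.array([x,y,z])-p)/10
    print(a,'shift cm',d.round(2),'rotvec',(R.inv()*Ro.from_euler('xyz',[np.pi,0,w])).as_rotvec().round(3))
E
python3 go.py 562.5,161.5,230,1.897
```

```text
t 0.15 pos [142.9 608.1 230.7] rot [-3.1405 -0.      2.9108] op 1.002 F [ 1.3  0.2 -0. ]
562.5,161.5,230,1.897 shift cm [-51.06 -33.88   0.11] rotvec [-1.000e-03  1.000e-03  1.014e+00]
```

Call:
play_rows(
  rows=[
    [0,[-4,-2.6,0],[0,0,0.1]],
    [0,[-7.4,-4.9,0],[0,0,0.2]],
    [0,[-10.7,-7.1,0],[0,0,0.3]],
    [0,[-14,-9.3,0],[0,0,0.4]],
    [0,[-17.4,-11.5,0],[0,0,0.5]],
    [0,[-20.7,-13.7,0],[0,0,0.6]],
    [0,[-24,-15.9,0],[0,0,0.7]],
    [0,[-27.4,-18.2,0],[0,0,0.8]],
    [0,[-30.7,-20.4,0],[0,0,0.9]],
    [0,[-34,-22.6,0],[0,0,1.0]],
    [0,[-37.4,-24.8,0],[0,0,1.01]],
    [0,[-39,-25.9,0],[0,0,1.014]],
  ],
  squeeze=60,
)

```text
clock: 1.15
eef_pos: [465.8, 264.0, 231.3]
tcp_rot: [3.141, 0.001, 1.894]
contact_force: [-0.3, -0.0, 0.3]
opening: 1.003
```

```bash
python3 go.py 562.5,161.5,150,1.897 562.5,161.5,60,1.897
```

```text
t 1.15 pos [465.8 264.  231.3] rot [3.1409e+00 1.1000e-03 1.8940e+00] op 1.003 F [-0.3 -0.   0.3]
562.5,161.5,150,1.897 shift cm [-12.78   5.91   8.15] rotvec [ 0.001  0.001 -0.003]
562.5,161.5,60,1.897 shift cm [-12.77   5.9   17.15] rotvec [ 0.001  0.001 -0.003]
```

Call:
play_rows(
  rows=[
    [0,[-3.5,1.6,0.5],[0,0,0]],
    [0,[-7,3.2,1.5],[0,0,0]],
    [0,[-10,4.6,3],[0,0,0]],
    [0,[-12,5.5,4.5],[0,0,0]],
    [0,[-12.8,5.9,6],[0,0,0]],
    [0,[-12.8,5.9,6.5],[0,0,0]],
    [0,[-12.8,5.9,6.5],[0,0,0]],
  ],
)

```text
clock: 1.73
eef_pos: [559.1, 164.2, 164.6]
tcp_rot: [-3.138, -0.0, 1.896]
contact_force: [-0.2, 0.9, -0.2]
opening: 1.0
```

```bash
cat > snap.py <<'E'
import sys,cv2,numpy as np
from rig import readout, grab_frame, calibration, r
n,tag=sys.argv[1:3];c=calibration(n);p,d=grab_frame(n)
np.savez(f'pics/{tag}.npz',p=p,d=d,K=[c['vfov'],c['cx'],c['cy']],T=c['cam_to_world'])
if len(sys.argv)>3:
    x0,y0,x1,y1=map(int,sys.argv[3:7]);p=p[y0:y1,x0:x1];s=min(800/p.shape[1],600/p.shape[0]);p=cv2.resize(p,None,fx=s,fy=s,interpolation=cv2.INTER_CUBIC)
cv2.imwrite(f'pics/{tag}.png',p[:,:,::-1])
E
python3 go.py 562.5,161.5,59,1.897; python3 snap.py wrist w1
```

```text
t 1.73 pos [559.1 164.2 164.6] rot [-3.1381e+00 -4.0000e-04  1.8956e+00] op 1.0 F [-0.2  0.9 -0.2]
562.5,161.5,59,1.897 shift cm [-0.36  0.27 10.56] rotvec [-0.003 -0.    -0.001]
```

View pics/w1.png

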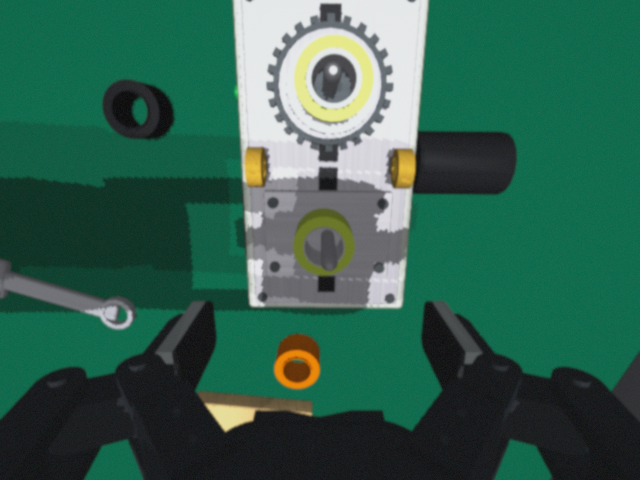

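The wrist view shows the short plain roller at (323,242), about midway between the fingers, with the jaws square to the shaft line. Next I descend and grip.

Call:
play_rows(
  rows=[
    [0,[-0.3,0.2,2],[-0.003,0,0]],
    [0,[-0.3,0.2,4.5],[-0.003,0,0]],
    [0,[-0.3,0.2,7],[-0.003,0,0]],
    [0,[-0.3,0.2,9],[-0.003,0,0]],
    [0,[-0.3,0.2,10],[-0.003,0,0]],
    [0,[-0.3,0.2,10.5],[-0.003,0,0]],
    [0,[-0.3,0.2,10.5],[-0.003,0,0]],
    [0,[-0.3,0.2,10.5],[-0.003,0,0]],
  ],
)

```text
clock: 2.45
eef_pos: [563.7, 163.1, 62.4]
tcp_rot: [3.137, 0.0, 1.897]
contact_force: [-0.4, 0.1, -0.3]
opening: 1.0
```

```bash
python3 go.py 562.5,161.5,59,1.897;python3 snap.py scene s2 330 100 540 290
```

```text
t 2.45 pos [563.7 163.1  62.4] rot [3.1372 0.     1.8973] op 1.0 F [-0.4  0.1 -0.3]
562.5,161.5,59,1.897 shift cm [-0.11 -0.17  0.34] rotvec [0.004 0.    0.   ]
```

View pics/s2.png

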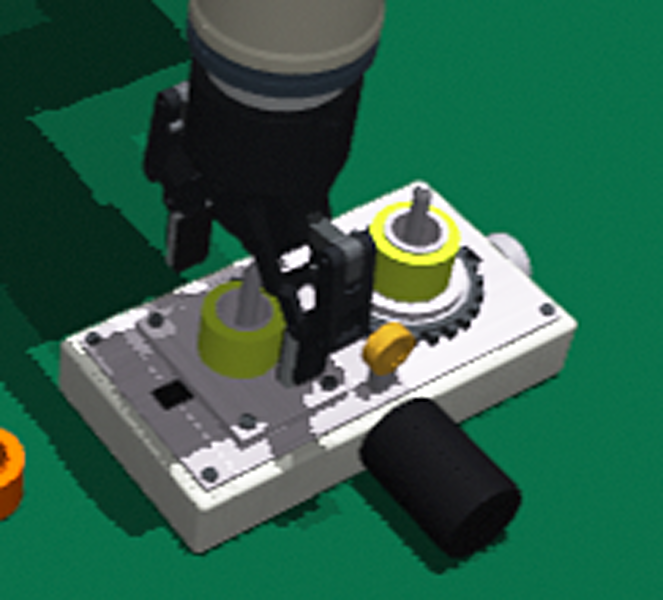

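Call:
play_rows(
  rows=[
    [60,[-0.1,-0.1,0.3],[0.004,0,0]],
    [60,[-0.1,-0.1,0.4],[0.004,0,0]],
    [60,[-0.1,-0.1,0.4],[0.004,0,0]],
    [160,[-0.1,-0.1,0.4],[0.004,0,0]],
    [160,[-0.1,-0.1,0.4],[0.004,0,0]],
    [200,[-0.1,-0.1,0.4],[0.004,0,0]],
    [200,[-0.1,-0.1,0.4],[0.004,0,0]],
    [200,[-0.1,-0.1,0.4],[0.004,0,0]],
    [200,[-0.1,-0.1,0.4],[0.004,0,0]],
  ],
)

```text
clock: 3.25
eef_pos: [562.8, 161.3, 57.8]
tcp_rot: [-3.141, 0.0, 1.897]
contact_force: [-0.6, -0.7, 4.9]
opening: 0.466
```

```bash
python3 go.py;python3 snap.py scene s3 330 100 540 290
```

```text
t 3.25 pos [562.8 161.3  57.8] rot [-3.1412e+00  1.0000e-04  1.8967e+00] op 0.466 F [-0.6 -0.7  4.9]
```

View pics/s3.png

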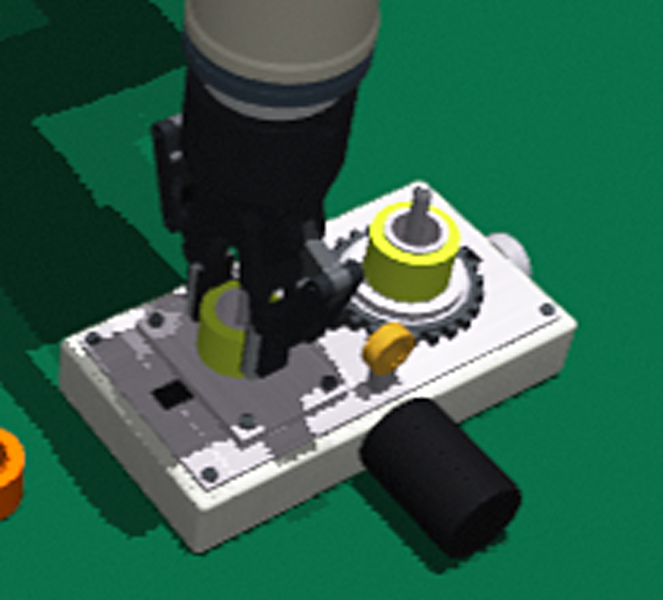

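Call:
play_rows(
  rows=[
    [200,[0,0,-0.5],[0,0,0]],
    [200,[0,0,-1.5],[0,0,0]],
    [200,[0,0,-3],[0,0,0]],
    [200,[0,0,-5],[0,0,0]],
    [200,[0,0,-7],[0,0,0]],
    [200,[0,0,-9],[0,0,0]],
    [200,[0,0,-11],[0,0,0]],
    [200,[0,0,-12],[0,0,0]],
    [200,[0,0,-12],[0,0,0]],
  ],
)

```text
clock: 4.05
eef_pos: [564.1, 161.7, 180.2]
tcp_rot: [3.138, 0.0, 1.897]
contact_force: [0.3, 0.0, 0.7]
opening: 0.466
```

```bash
python3 go.py 589,-189,150,1.782
```

```text
t 4.05 pos [564.1 161.7 180.2] rot [3.1381e+00 2.0000e-04 1.8967e+00] op 0.466 F [0.3 0.  0.7]
589,-189,150,1.782 shift cm [-34.02  -8.88   2.99] rotvec [0.004 0.    0.115]
```

Call:
play_rows(
  rows=[
    [200,[-1.9,-0.5,0],[0,0,0]],
    [200,[-5,-1.3,0],[0,0,0.02]],
    [200,[-8.7,-2.3,0.3],[0,0,0.04]],
    [200,[-12.4,-3.2,0.6],[0,0,0.06]],
    [200,[-16.1,-4.2,1],[0,0,0.08]],
    [200,[-19.8,-5.2,1.5],[0,0,0.1]],
    [200,[-23.5,-6.1,2],[0,0,0.115]],
    [200,[-27.2,-7.1,2.5],[0,0,0.115]],
    [200,[-30.3,-7.9,3],[0,0,0.115]],
    [200,[-32.6,-8.5,3],[0,0,0.115]],
    [200,[-34,-8.9,3],[0,0,0.115]],
    [200,[-34,-8.9,3],[0,0,0.115]],
  ],
)

```text
clock: 5.05
eef_pos: [586.7, -191.7, 146.3]
tcp_rot: [-3.14, 0.0, 1.779]
contact_force: [-0.9, 0.8, -0.3]
opening: 0.461
```

Call:
play_rows(
  rows=[
    [200,[0,0,0],[0,0,0]],
  ],
)

```text
clock: 5.13
eef_pos: [586.7, -189.2, 146.6]
tcp_rot: [-3.14, -0.001, 1.78]
contact_force: [-1.0, 0.8, -1.7]
opening: 0.466
```

```bash
python3 go.py 589,-189,80,1.782 589,-189,24,1.782; python3 snap.py top t2 330 160 510 290;python3 snap.py wrist w2
```

```text
t 5.13 pos [ 586.7 -189.2  146.6] rot [-3.1397e+00 -9.0000e-04  1.7804e+00] op 0.466 F [-1.   0.8 -1.7]
589,-189,80,1.782 shift cm [-0.04  0.24  6.66] rotvec [-0.002 -0.001 -0.002]
589,-189,24,1.782 shift cm [-0.04  0.25 12.26] rotvec [-0.002 -0.001 -0.002]
```

View pics/w2.png

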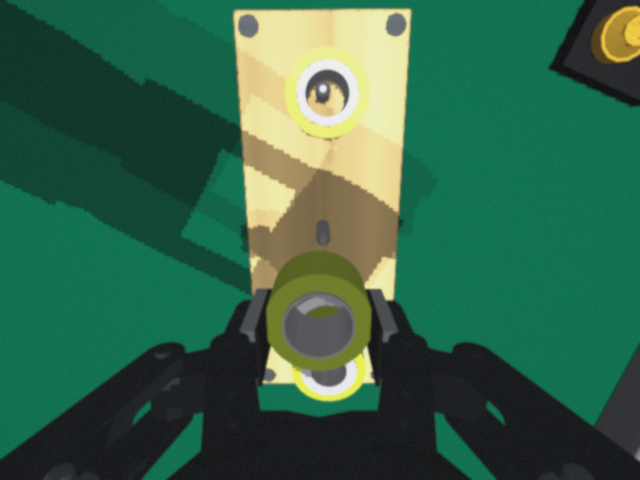

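```bash
python3 - <<'E'
from h import *
p,d,K,T=load('w2')
print(ray((323,224),60,K,T).round(1), ray((323,243),18,K,T).round(1),'plain bore pin',ray((322,90),60,K,T).round(1))
E
python3 go.py
```

```text
[ 586.4 -174.2   60. ] [ 592.5 -200.3   18. ] plain bore pin [568.1 -92.9  60. ]
t 5.23 pos [ 586.9 -188.   147. ] rot [-3.1400e+00 -7.0000e-04  1.7824e+00] op 0.466 F [-0.8 -0.2  0. ]
```

Run:
```python
from h import *
p,d,K,T=load('w2')
print(ray((323,241),60,K,T).round(1), ray((323,222),18,K,T).round(1))
```

```text
[ 588.9 -185.9   60. ] [ 588.8 -183.2   18. ]
```

Call:
play_rows(
  rows=[
    [200,[0.05,0.2,1],[-0.002,0,0]],
    [200,[0.05,0.2,3],[-0.002,0,0]],
    [200,[0.05,0.2,5],[-0.002,0,0]],
    [200,[0.05,0.2,7],[-0.002,0,0]],
    [200,[0.05,0.2,8.5],[-0.002,0,0]],
    [200,[0.05,0.2,9.5],[-0.002,0,0]],
    [200,[0.05,0.2,10.5],[-0.002,0,0]],
    [200,[0.05,0.2,11.3],[-0.002,0,0]],
    [200,[0.05,0.2,11.8],[-0.002,0,0]],
    [200,[0.05,0.2,11.8],[-0.002,0,0]],
    [200,[0.05,0.2,11.8],[-0.002,0,0]],
    [200,[0.05,0.2,11.8],[-0.002,0,0]],
  ],
)

```text
clock: 6.23
eef_pos: [589.4, -188.6, 30.0]
tcp_rot: [3.14, 0.001, 1.782]
contact_force: [0.2, 0.0, -0.2]
opening: 0.464
```

```bash
python3 go.py 589,-187.5,24,1.782; python3 snap.py scene s4 80 190 310 350
```

```text
t 6.23 pos [ 589.4 -188.6   30. ] rot [3.1396e+00 7.0000e-04 1.7817e+00] op 0.464 F [ 0.2  0.  -0.2]
589,-187.5,24,1.782 shift cm [ 0.12 -0.02  0.6 ] rotvec [ 0.002  0.001 -0.   ]
```

View pics/s4.png

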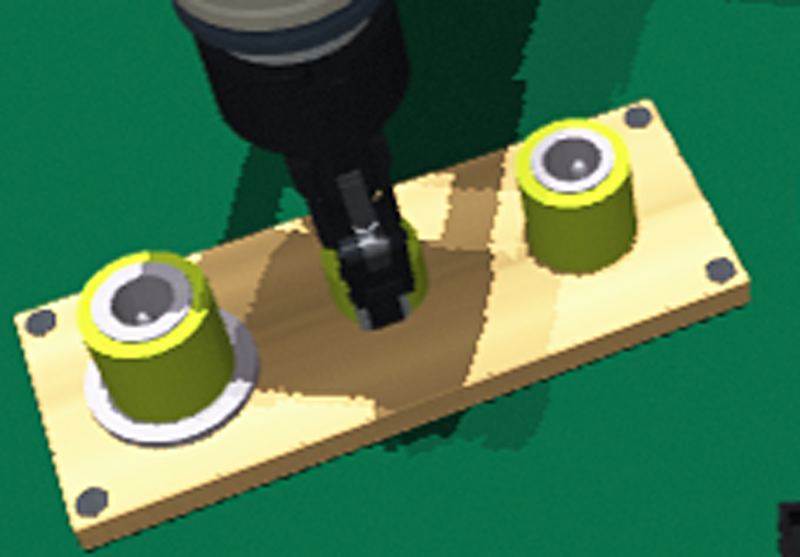

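The scene view shows the roller over the middle pin with no contact force. I'll set it down.

Call:
play_rows(
  rows=[
    [200,[0.1,0,0.2],[0,0,0]],
    [200,[0.1,0,0.4],[0,0,0]],
    [200,[0.1,0,0.55],[0,0,0]],
    [200,[0.1,0,0.62],[0,0,0]],
    [200,[0.1,0,0.62],[0,0,0]],
    [200,[0.1,0,0.62],[0,0,0]],
  ],
)

```text
clock: 6.78
eef_pos: [588.8, -187.5, 23.8]
tcp_rot: [3.14, 0.0, 1.782]
contact_force: [-2.5, 1.0, 7.0]
opening: 0.465
```

```bash
python3 go.py
```

```text
t 6.78 pos [ 588.8 -187.5   23.8] rot [3.1405e+00 2.0000e-04 1.7818e+00] op 0.465 F [-2.5  1.   7. ]
```

Contact at 7 N, so it is seated. Release and rise.

Call:
play_rows(
  rows=[
    [150,[0,0,0],[0,0,0]],
    [80,[0,0,0],[0,0,0]],
    [0,[0,0,0],[0,0,0]],
    [0,[0,0,0],[0,0,0]],
    [0,[0,0,-1],[0,0,0]],
    [0,[0,0,-3],[0,0,0]],
    [0,[0,0,-6],[0,0,0]],
    [0,[0,0,-9],[0,0,0]],
    [0,[0,0,-12],[0,0,0]],
    [0,[0,0,-12],[0,0,0]],
  ],
)

```text
clock: 7.62
eef_pos: [592.0, -188.6, 150.0]
tcp_rot: [3.133, 0.005, 1.782]
contact_force: [0.8, 0.2, 0.5]
opening: 1.0
```

```bash
python3 go.py 571,-96.5,110,1.782 571,-96.5,36,1.782; python3 snap.py scene s5 80 190 310 350
```

```text
t 7.62 pos [ 592.  -188.6  150. ] rot [3.1325 0.0047 1.7817] op 1.0 F [0.8 0.2 0.5]
571,-96.5,110,1.782 shift cm [ 9.46 -0.16  3.95] rotvec [ 0.009  0.005 -0.   ]
571,-96.5,36,1.782 shift cm [ 9.5  -0.23 11.35] rotvec [ 0.009  0.005 -0.   ]
```

View pics/s5.png

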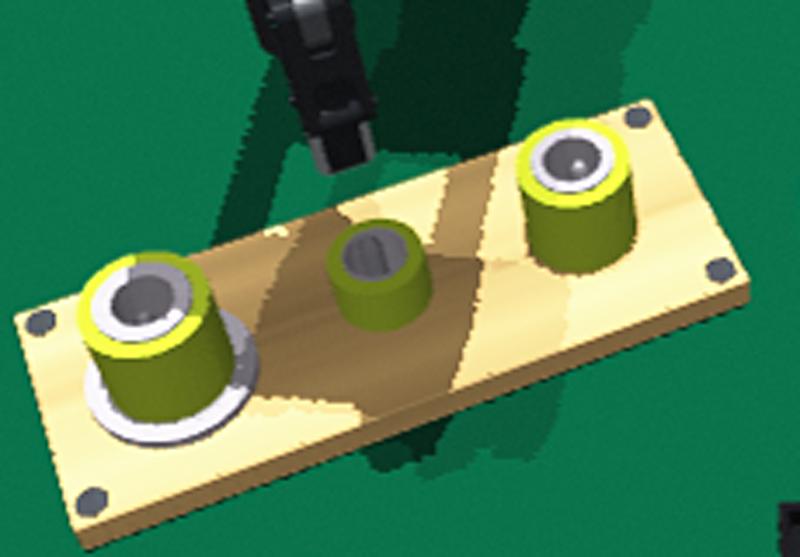

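Call:
play_rows(
  rows=[
    [0,[2,0,0],[0,0,0]],
    [0,[5,0,0.5],[0,0,0]],
    [0,[7.5,0,1],[0,0,0]],
    [0,[9,0.1,2],[0,0,0]],
    [0,[9.3,0.1,3],[0,0,0]],
    [0,[9.3,0.1,3.5],[0,0,0]],
    [0,[9.3,0.1,3.5],[0,0,0]],
    [0,[9.3,0.1,3.5],[0,0,0]],
  ],
)

```text
clock: 8.33
eef_pos: [570.2, -97.2, 107.5]
tcp_rot: [3.141, 0.0, 1.781]
contact_force: [-0.4, 0.3, 0.3]
opening: 1.002
```

```bash
python3 go.py 571,-96.5,36,1.782
```

```text
t 8.33 pos [570.2 -97.2 107.5] rot [3.1414e+00 1.0000e-04 1.7814e+00] op 1.002 F [-0.4  0.3  0.3]
571,-96.5,36,1.782 shift cm [0.05 0.09 7.15] rotvec [ 0.     0.    -0.001]
```

Call:
play_rows(
  rows=[
    [0,[0,0.1,2],[0,0,0]],
    [0,[0,0.1,4],[0,0,0]],
    [0,[0,0.1,6],[0,0,0]],
    [0,[0,0.1,7.1],[0,0,0]],
    [0,[0,0.1,7.1],[0,0,0]],
    [50,[0,0.1,7.1],[0,0,0]],
    [120,[0,0.1,7.1],[0,0,0]],
    [180,[0,0.1,7.1],[0,0,0]],
    [180,[0,0.1,7.1],[0,0,0]],
    [180,[0,0.1,7.1],[0,0,0]],
    [180,[0,0.1,7.1],[0,0,0]],
  ],
)

```text
clock: 9.25
eef_pos: [572.2, -96.4, 38.9]
tcp_rot: [3.139, 0.001, 1.782]
contact_force: [-2.1, -0.5, 6.3]
opening: 0.576
```

```bash
python3 go.py
```

```text
t 9.25 pos [572.2 -96.4  38.9] rot [3.1385e+00 1.2000e-03 1.7820e+00] op 0.576 F [-2.1 -0.5  6.3]
```

Call:
play_rows(
  rows=[
    [180,[0,0,0],[0,0,0]],
    [180,[0,0,0],[0,0,0]],
  ],
)

```text
clock: 9.42
eef_pos: [572.2, -96.4, 38.9]
tcp_rot: [3.139, 0.001, 1.782]
contact_force: [-1.3, -0.5, 5.8]
opening: 0.564
```

```bash
python3 go.py
```

```text
t 9.42 pos [572.2 -96.4  38.9] rot [3.1385e+00 1.3000e-03 1.7821e+00] op 0.564 F [-1.3 -0.5  5.8]
```

Call:
play_rows(
  rows=[
    [180,[0,0,-0.5],[0,0,0]],
    [180,[0,0,-1.5],[0,0,0]],
    [180,[0,0,-3],[0,0,0]],
    [180,[0,0,-5],[0,0,0]],
    [180,[0,0,-8],[0,0,0]],
    [180,[0,0,-11],[0,0,0]],
    [180,[0,0,-14],[0,0,0]],
    [180,[0,0,-16],[0,0,0]],
    [180,[0,0,-17],[0,0,0]],
    [180,[0,0,-17],[0,0,0]],
  ],
)

```text
clock: 10.25
eef_pos: [572.4, -96.3, 210.3]
tcp_rot: [3.136, 0.002, 1.782]
contact_force: [-0.5, -0.6, -1.9]
opening: 0.564
```

```bash
python3 go.py 566.6,162.3,200,1.897
```

```text
t 10.25 pos [572.4 -96.3 210.3] rot [3.1359e+00 1.9000e-03 1.7819e+00] op 0.564 F [-0.5 -0.6 -1.9]
566.6,162.3,200,1.897 shift cm [25.41  4.85  1.01] rotvec [ 0.006  0.002 -0.115]
```

Call:
play_rows(
  rows=[
    [180,[1.5,0.3,0],[0,0,0]],
    [180,[4,0.8,0],[0,0,-0.03]],
    [180,[7.2,1.4,0],[0,0,-0.06]],
    [180,[10.6,2,0],[0,0,-0.09]],
    [180,[14,2.7,0],[0,0,-0.115]],
    [180,[17.4,3.3,0],[0,0,-0.115]],
    [180,[20.6,3.9,0.3],[0,0,-0.115]],
    [180,[23.2,4.4,0.7],[0,0,-0.115]],
    [180,[25,4.8,1],[0,0,-0.115]],
    [180,[25.4,4.9,1],[0,0,-0.115]],
    [180,[25.4,4.9,1],[0,0,-0.115]],
    [180,[25.4,4.9,1],[0,0,-0.115]],
  ],
)

```text
clock: 11.25
eef_pos: [565.2, 161.9, 196.3]
tcp_rot: [-3.141, 0.001, 1.897]
contact_force: [0.5, 0.1, -1.2]
opening: 0.569
```

```bash
python3 go.py 566.6,162.3,142,1.897; python3 snap.py wrist w3;python3 snap.py scene s6 330 50 540 250
```

```text
t 11.25 pos [565.2 161.9 196.3] rot [-3.1408e+00  6.0000e-04  1.8974e+00] op 0.569 F [ 0.5  0.1 -1.2]
566.6,162.3,142,1.897 shift cm [-0.    0.15  5.43] rotvec [-0.001  0.001  0.   ]
```

View pics/w3.png

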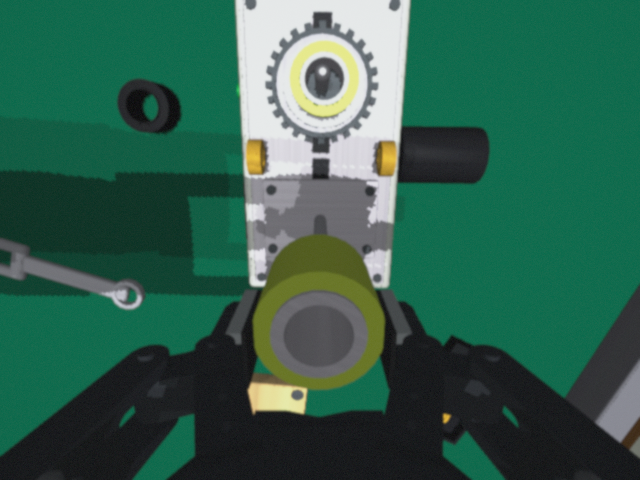

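View pics/s6.png

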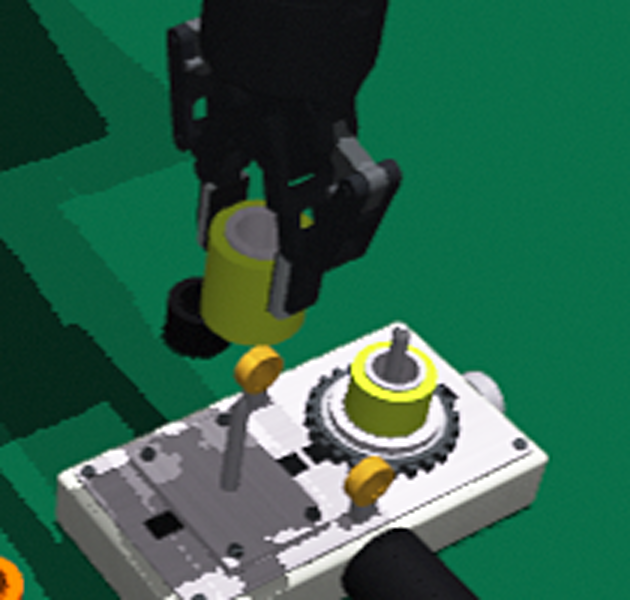

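Run:
```python
from h import *
p,d,K,T=load('w3')
print('wrist foot',ray((320,217),52,K,T).round(1))
p,d,K,T=load('s6')
print('scene foot',ray((330+230/3,50+487/3),52,K,T).round(1),'proj est foot',proj([566.6,162.3,52],K,T),(330+230/3,50+487/3), 'tip',proj([566.6,162.3,116],K,T),(330+244/3,50+390/3))
```

```text
wrist foot [564.3 166.7  52. ]
scene foot [567.  165.2  52. ] proj est foot [404.84487051 212.460858  ] (406.6666666666667, 212.33333333333334) tip [409.12948713 184.07112012] (411.3333333333333, 180.0)
```

Call:
play_rows(
  rows=[
    [180,[0.1,0.1,1.5],[0,0,0]],
    [180,[0.1,0.1,3],[0,0,0]],
    [180,[0.1,0.1,4.2],[0,0,0]],
    [180,[0.1,0.1,5],[0,0,0]],
    [180,[0.1,0.1,5.6],[0,0,0]],
    [180,[0.1,0.1,6.2],[0,0,0]],
    [180,[0.1,0.1,6.8],[0,0,0]],
    [180,[0.1,0.1,7.4],[0,0,0]],
    [180,[0.1,0.1,7.4],[0,0,0]],
  ],
)

```text
clock: 12.1
eef_pos: [565.9, 163.6, 122.1]
tcp_rot: [-3.141, 0.0, 1.897]
contact_force: [-0.5, -0.7, -1.3]
opening: 0.565
```

```bash
python3 go.py 566,163.5,76,1.897; python3 snap.py scene s7 330 50 540 250
```

```text
t 12.1 pos [565.9 163.6 122.1] rot [-3.1413e+00  2.0000e-04  1.8968e+00] op 0.565 F [-0.5 -0.7 -1.3]
566,163.5,76,1.897 shift cm [-0.01  0.01  4.61] rotvec [-0.  0. -0.]
```

View pics/s7.png

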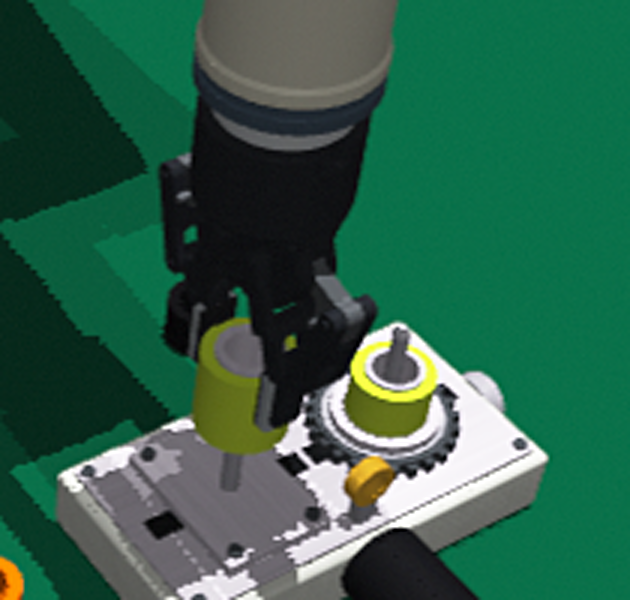

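The shaft is entering the bore centrally and the force is near zero. I'll keep lowering.

Call:
play_rows(
  rows=[
    [180,[0,0,0.8],[0,0,0]],
    [180,[0,0,1.8],[0,0,0]],
    [180,[0,0,2.8],[0,0,0]],
    [180,[0,0,3.7],[0,0,0]],
    [180,[0,0,4.3],[0,0,0]],
    [180,[0,0,4.6],[0,0,0]],
    [180,[0,0,4.75],[0,0,0]],
    [180,[0,0,4.9],[0,0,0]],
    [180,[0,0,4.95],[0,0,0]],
    [180,[0,0,4.95],[0,0,0]],
  ],
)

```text
clock: 12.98
eef_pos: [566.7, 163.9, 73.9]
tcp_rot: [3.14, 0.0, 1.897]
contact_force: [0.0, -0.7, -0.6]
opening: 0.566
```

```bash
python3 go.py
```

```text
t 12.98 pos [566.7 163.9  73.9] rot [3.1401e+00 2.0000e-04 1.8968e+00] op 0.566 F [ 0.  -0.7 -0.6]
```

Call:
play_rows(
  rows=[
    [180,[0,0,0.05],[0,0,0]],
    [180,[0,0,0.1],[0,0,0]],
    [180,[0,0,0.15],[0,0,0]],
    [180,[0,0,0.15],[0,0,0]],
  ],
)

```text
clock: 13.32
eef_pos: [566.7, 163.9, 72.9]
tcp_rot: [3.14, 0.0, 1.897]
contact_force: [-1.9, -1.0, 4.5]
opening: 0.562
```

```bash
python3 go.py
```

```text
t 13.32 pos [566.7 163.9  72.9] rot [3.1400e+00 2.0000e-04 1.8968e+00] op 0.562 F [-1.9 -1.   4.5]
```

Call:
play_rows(
  rows=[
    [130,[0,0,0],[0,0,0]],
    [60,[0,0,0],[0,0,0]],
    [0,[0,0,0],[0,0,0]],
    [0,[0,0,0],[0,0,0]],
    [0,[0,0,-1],[0,0,0]],
    [0,[0,0,-3],[0,0,0]],
    [0,[0,0,-6],[0,0,0]],
    [0,[0,0,-9],[0,0,0]],
    [0,[0,0,-11],[0,0,0]],
    [0,[0,0,-11],[0,0,0]],
    [0,[0,0,-11],[0,0,0]],
  ],
)

```text
clock: 14.23
eef_pos: [567.2, 164.0, 184.0]
tcp_rot: [3.137, 0.0, 1.897]
contact_force: [0.8, -0.3, -0.0]
opening: 1.0
```

```bash
python3 go.py 534.5,260,140,1.897; python3 snap.py scene s8 330 100 540 290
```

```text
t 14.23 pos [567.2 164.  184. ] rot [3.1373e+00 4.0000e-04 1.8968e+00] op 1.0 F [ 0.8 -0.3 -0. ]
534.5,260,140,1.897 shift cm [10.14 -0.05  4.4 ] rotvec [ 0.004  0.    -0.   ]
```

View pics/s8.png

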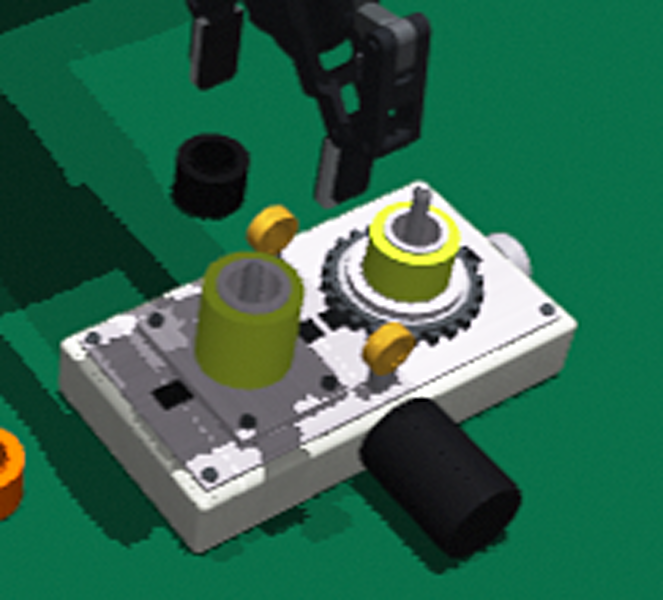

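The tall plain roller stands flat on the pinch shaft. Next is the short flanged roller.

Call:
play_rows(
  rows=[
    [0,[2,0,0],[0,0,0]],
    [0,[5,0,0],[0,0,0]],
    [0,[8,0,0.8],[0,0,0]],
    [0,[9.8,0,2.2],[0,0,0]],
    [0,[10.1,0,3.5],[0,0,0]],
    [0,[10.1,0,4],[0,0,0]],
    [0,[10.1,0,4],[0,0,0]],
    [0,[10.1,0,4],[0,0,0]],
  ],
)

```text
clock: 14.95
eef_pos: [533.7, 258.7, 141.5]
tcp_rot: [-3.141, 0.001, 1.896]
contact_force: [0.8, 0.0, 0.5]
opening: 0.996
```

```bash
python3 go.py 534.5,260,64,1.897; python3 snap.py wrist w4
```

```text
t 14.95 pos [533.7 258.7 141.5] rot [-3.1408e+00  6.0000e-04  1.8965e+00] op 0.996 F [0.8 0.  0.5]
534.5,260,64,1.897 shift cm [0.1  0.12 7.75] rotvec [-0.001  0.001 -0.001]
```

View pics/w4.png

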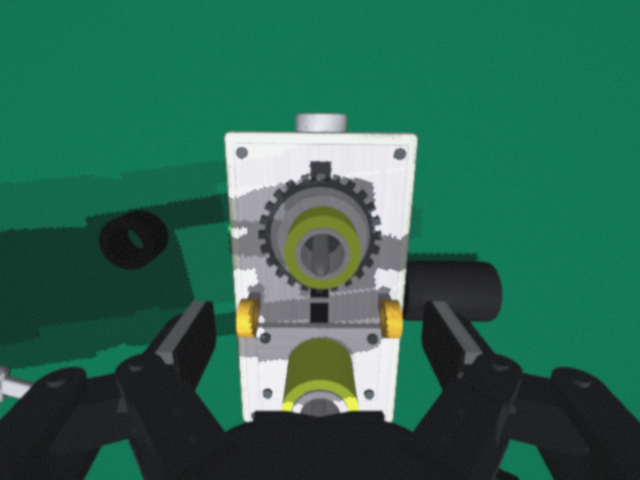

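The wrist view shows the short flanged roller at (322,250), centred, and the eyes at (247,318) and (391,318) are well clear. Next I descend and grip.

Call:
play_rows(
  rows=[
    [0,[0.1,0.1,2],[0,0,0]],
    [0,[0.1,0.1,4],[0,0,0]],
    [0,[0.1,0.1,6],[0,0,0]],
    [0,[0.1,0.1,7.2],[0,0,0]],
    [0,[0.1,0.1,7.6],[0,0,0]],
    [0,[0.1,0.1,7.6],[0,0,0]],
    [60,[0.1,0.1,7.6],[0,0,0]],
    [130,[0.1,0.1,7.6],[0,0,0]],
    [190,[0.1,0.1,7.6],[0,0,0]],
    [190,[0.1,0.1,7.6],[0,0,0]],
    [190,[0.1,0.1,7.6],[0,0,0]],
    [190,[0.1,0.1,7.6],[0,0,0]],
  ],
)

```text
clock: 16.0
eef_pos: [535.4, 261.0, 67.8]
tcp_rot: [3.139, 0.0, 1.897]
contact_force: [-1.9, -1.8, 8.8]
opening: 0.521
```

```bash
python3 go.py; python3 snap.py scene s9 380 100 540 240
```

```text
t 16.0 pos [535.4 261.   67.8] rot [3.1389 0.     1.8967] op 0.521 F [-1.9 -1.8  8.8]
```

View pics/s9.png

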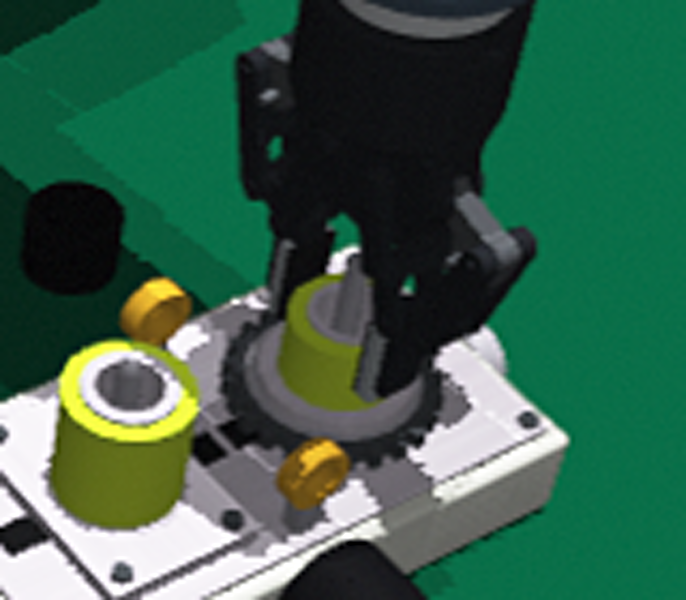

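Call:
play_rows(
  rows=[
    [190,[0,0,0],[0,0,0]],
    [190,[0,0,-0.5],[0,0,0]],
    [190,[0,0,-1.5],[0,0,0]],
    [190,[0,0,-3],[0,0,0]],
    [190,[0,0,-5],[0,0,0]],
    [190,[0,0,-7.5],[0,0,0]],
    [190,[0,0,-10],[0,0,0]],
    [190,[0,0,-12],[0,0,0]],
    [190,[0,0,-13],[0,0,0]],
    [190,[0,0,-13],[0,0,0]],
  ],
)

```text
clock: 16.88
eef_pos: [536.0, 261.4, 199.3]
tcp_rot: [3.136, -0.0, 1.897]
contact_force: [0.5, -0.2, -0.9]
opening: 0.517
```

```bash
python3 go.py 568.5,-93.5,150,1.782
```

```text
t 16.88 pos [536.  261.4 199.3] rot [ 3.1358e+00 -4.0000e-04  1.8969e+00] op 0.517 F [ 0.5 -0.2 -0.9]
568.5,-93.5,150,1.782 shift cm [-34.67  -8.32   4.86] rotvec [ 0.006 -0.001  0.115]
```

Call:
play_rows(
  rows=[
    [190,[-1.9,-0.5,0],[0,0,0]],
    [190,[-5,-1.2,0],[0,0,0.02]],
    [190,[-8.7,-2.1,0],[0,0,0.04]],
    [190,[-12.4,-3,0],[0,0,0.06]],
    [190,[-16.1,-3.9,0.5],[0,0,0.08]],
    [190,[-19.8,-4.8,1.2],[0,0,0.1]],
    [190,[-23.5,-5.6,2],[0,0,0.115]],
    [190,[-27.2,-6.5,3],[0,0,0.115]],
    [190,[-30.6,-7.3,4],[0,0,0.115]],
    [190,[-33.2,-8,4.6],[0,0,0.115]],
    [190,[-34.7,-8.3,4.9],[0,0,0.115]],
    [190,[-34.7,-8.3,4.9],[0,0,0.115]],
  ],
)

```text
clock: 17.88
eef_pos: [566.0, -97.4, 145.0]
tcp_rot: [-3.14, -0.0, 1.779]
contact_force: [1.1, 0.3, -0.5]
opening: 0.515
```

Call:
play_rows(
  rows=[
    [190,[0,0,0],[0,0,0]],
    [190,[0,0,0],[0,0,0]],
  ],
)

```text
clock: 18.05
eef_pos: [566.6, -93.9, 146.5]
tcp_rot: [-3.141, -0.001, 1.782]
contact_force: [-0.7, 0.0, -1.7]
opening: 0.516
```

```bash
python3 go.py 568.5,-93.5,40,1.782;python3 snap.py scene s10 80 170 310 350;python3 snap.py wrist w5
```

```text
t 18.05 pos [566.6 -93.9 146.5] rot [-3.1414e+00 -7.0000e-04  1.7816e+00] op 0.516 F [-0.7  0.  -1.7]
568.5,-93.5,40,1.782 shift cm [-0.    0.2  10.65] rotvec [-0.    -0.001 -0.   ]
```

View pics/s10.png

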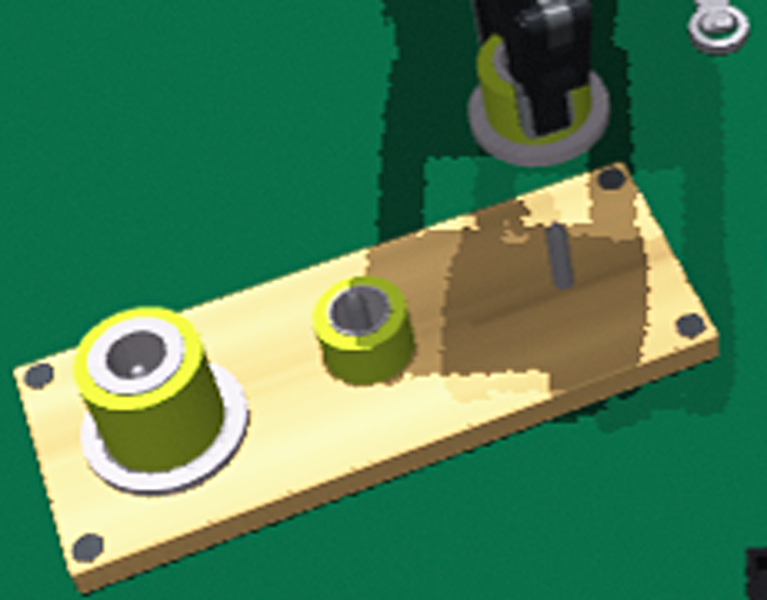

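View pics/w5.png

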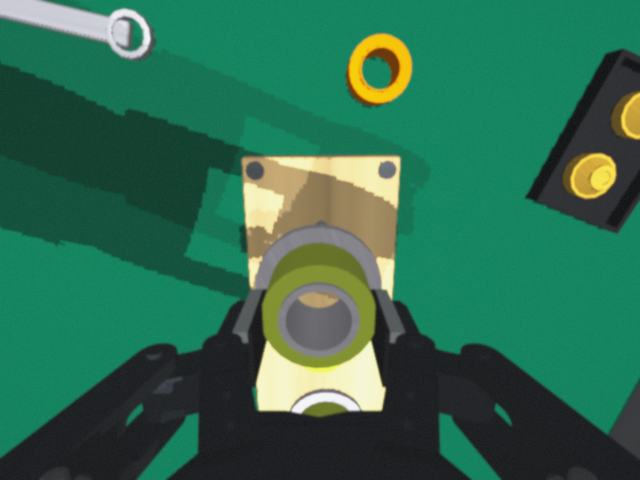

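Run:
```python
from h import *
p,d,K,T=load('s10')
print('foot',ray((80+563/3.333,170+285/3.333),18,K,T).round(1),'tip',ray((80+557/3.333,170+227/3.333),60,K,T).round(1))
```

```text
foot [571.1 -91.9  18. ] tip [570.6 -90.7  60. ]
```

Call:
play_rows(
  rows=[
    [190,[0.05,0.25,1.5],[0,0,0]],
    [190,[0.05,0.25,3.5],[0,0,0]],
    [190,[0.05,0.25,5.2],[0,0,0]],
    [190,[0.05,0.25,6.2],[0,0,0]],
    [190,[0.05,0.25,7],[0,0,0]],
    [190,[0.05,0.25,7.8],[0,0,0]],
    [190,[0.05,0.25,8.6],[0,0,0]],
    [190,[0.05,0.25,9.4],[0,0,0]],
    [190,[0.05,0.25,10],[0,0,0]],
    [190,[0.05,0.25,10.5],[0,0,0]],
    [190,[0.05,0.25,10.5],[0,0,0]],
    [190,[0.05,0.25,10.5],[0,0,0]],
  ],
)

```text
clock: 19.15
eef_pos: [569.6, -93.6, 42.0]
tcp_rot: [3.141, 0.0, 1.782]
contact_force: [1.1, 0.6, -2.1]
opening: 0.516
```

```bash
python3 go.py 569.5,-92.5,34,1.782;python3 snap.py scene s11 80 170 310 350
```

```text
t 19.15 pos [569.6 -93.6  42. ] rot [3.1408 0.     1.7817] op 0.516 F [ 1.1  0.6 -2.1]
569.5,-92.5,34,1.782 shift cm [0.11 0.01 0.8 ] rotvec [ 0.001  0.    -0.   ]
```

View pics/s11.png

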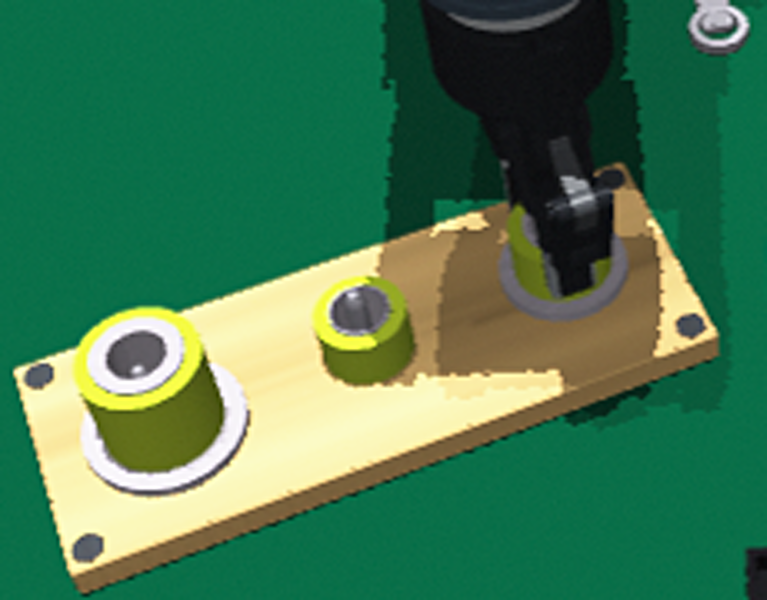

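Call:
play_rows(
  rows=[
    [190,[0.1,0,0.3],[0,0,0]],
    [190,[0.1,0,0.5],[0,0,0]],
    [190,[0.1,0,0.7],[0,0,0]],
    [190,[0.1,0,0.8],[0,0,0]],
    [190,[0.1,0,0.87],[0,0,0]],
    [190,[0.1,0,0.87],[0,0,0]],
  ],
)

```text
clock: 19.7
eef_pos: [569.3, -92.6, 33.8]
tcp_rot: [3.141, -0.0, 1.782]
contact_force: [-3.0, 1.1, 4.2]
opening: 0.521
```

```bash
python3 go.py
```

```text
t 19.7 pos [569.3 -92.6  33.8] rot [ 3.1408 -0.      1.7817] op 0.521 F [-3.   1.1  4.2]
```

Call:
play_rows(
  rows=[
    [130,[0,0,0],[0,0,0]],
    [60,[0,0,0],[0,0,0]],
    [0,[0,0,0],[0,0,0]],
    [0,[0,0,0],[0,0,0]],
    [0,[0,0,-1],[0,0,0]],
    [0,[0,0,-3],[0,0,0]],
    [0,[0,0,-6],[0,0,0]],
    [0,[0,0,-9],[0,0,0]],
    [0,[0,0,-10],[0,0,0]],
    [0,[0,0,-10],[0,0,0]],
    [0,[0,0,-10],[0,0,0]],
  ],
)

```text
clock: 20.62
eef_pos: [569.5, -92.6, 133.8]
tcp_rot: [3.139, 0.001, 1.782]
contact_force: [0.5, -1.3, 0.3]
opening: 0.998
```

```bash
python3 go.py 612,-278.5,130,1.782;python3 snap.py scene s12 80 170 310 350
```

```text
t 20.62 pos [569.5 -92.6 133.8] rot [3.1394e+00 6.0000e-04 1.7818e+00] op 0.998 F [ 0.5 -1.3  0.3]
612,-278.5,130,1.782 shift cm [-19.07   0.26   0.4 ] rotvec [ 0.002  0.001 -0.   ]
```

View pics/s12.png

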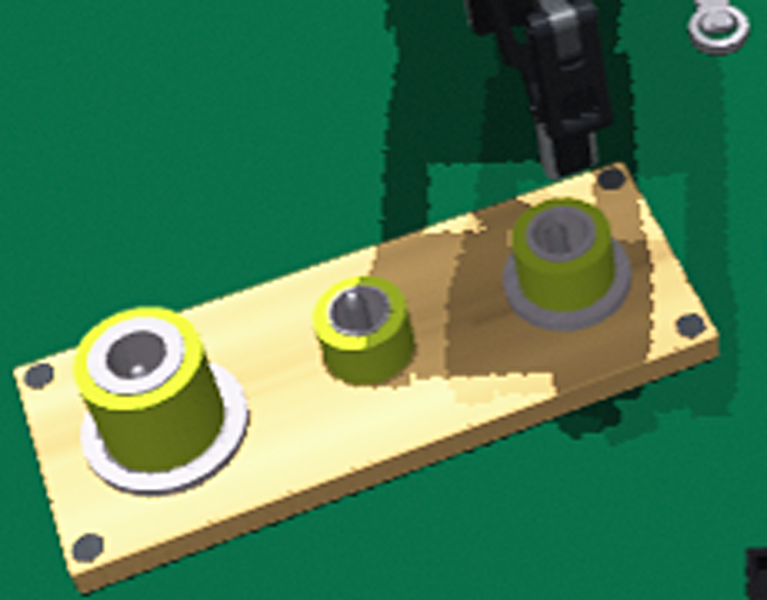

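Both short rollers sit flat on the rack. Last is the tall flanged roller.

Call:
play_rows(
  rows=[
    [0,[-2,0,0],[0,0,0]],
    [0,[-5.5,0.1,0],[0,0,0]],
    [0,[-9,0.2,0],[0,0,0]],
    [0,[-12.5,0.2,0],[0,0,0]],
    [0,[-15.8,0.3,0],[0,0,0]],
    [0,[-18,0.3,0],[0,0,0]],
    [0,[-19.1,0.3,0.4],[0,0,0]],
    [0,[-19.1,0.3,0.4],[0,0,0]],
    [0,[-19.1,0.3,0.4],[0,0,0]],
  ],
)

```text
clock: 21.42
eef_pos: [611.0, -277.9, 127.4]
tcp_rot: [-3.14, -0.002, 1.781]
contact_force: [0.3, -0.1, -0.4]
opening: 0.998
```

```bash
python3 go.py 612,-278.5,40,1.782;python3 snap.py wrist w6
```

```text
t 21.42 pos [ 611.  -277.9  127.4] rot [-3.140e+00 -2.300e-03  1.781e+00] op 0.998 F [ 0.3 -0.1 -0.4]
612,-278.5,40,1.782 shift cm [-0.1   0.1   8.74] rotvec [-0.002 -0.002 -0.001]
```

View pics/w6.png

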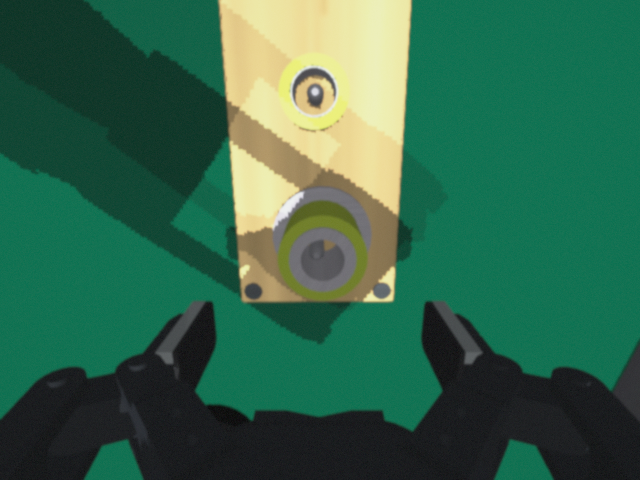

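Call:
play_rows(
  rows=[
    [0,[0,0.1,2],[0,0,0]],
    [0,[0,0.1,4.5],[0,0,0]],
    [0,[0,0.1,7],[0,0,0]],
    [0,[0,0.1,8.5],[0,0,0]],
    [0,[0,0.1,8.7],[0,0,0]],
    [0,[0,0.1,8.7],[0,0,0]],
    [50,[0,0.1,8.7],[0,0,0]],
    [120,[0,0.1,8.7],[0,0,0]],
    [170,[0,0.1,8.7],[0,0,0]],
    [170,[0,0.1,8.7],[0,0,0]],
    [170,[0,0.1,8.7],[0,0,0]],
    [170,[0,0.1,8.7],[0,0,0]],
  ],
  squeeze=80,
)

```text
clock: 22.47
eef_pos: [614.3, -278.9, 44.7]
tcp_rot: [3.139, 0.001, 1.782]
contact_force: [-1.2, 2.2, 9.0]
opening: 0.611
```

```bash
python3 go.py
```

```text
t 22.47 pos [ 614.3 -278.9   44.7] rot [3.1385e+00 1.4000e-03 1.7816e+00] op 0.611 F [-1.2  2.2  9. ]
```

Call:
play_rows(
  rows=[
    [170,[0,0,0],[0,0,0]],
    [170,[0,0,-0.5],[0,0,0]],
    [170,[0,0,-1.5],[0,0,0]],
    [170,[0,0,-3],[0,0,0]],
    [170,[0,0,-5],[0,0,0]],
    [170,[0,0,-8],[0,0,0]],
    [170,[0,0,-11],[0,0,0]],
    [170,[0,0,-14],[0,0,0]],
    [170,[0,0,-16],[0,0,0]],
    [170,[0,0,-17],[0,0,0]],
    [170,[0,0,-17],[0,0,0]],
  ],
)

```text
clock: 23.38
eef_pos: [614.4, -279.2, 215.9]
tcp_rot: [3.137, 0.003, 1.782]
contact_force: [0.5, 0.2, -3.1]
opening: 0.615
```

```bash
python3 go.py 534,262,210,1.897;python3 snap.py scene s13 80 130 310 300
```

```text
t 23.38 pos [ 614.4 -279.2  215.9] rot [3.1366 0.0032 1.7817] op 0.615 F [ 0.5  0.2 -3.1]
534,262,210,1.897 shift cm [54.6   3.47  0.44] rotvec [ 0.005  0.003 -0.115]
```

View pics/s13.png

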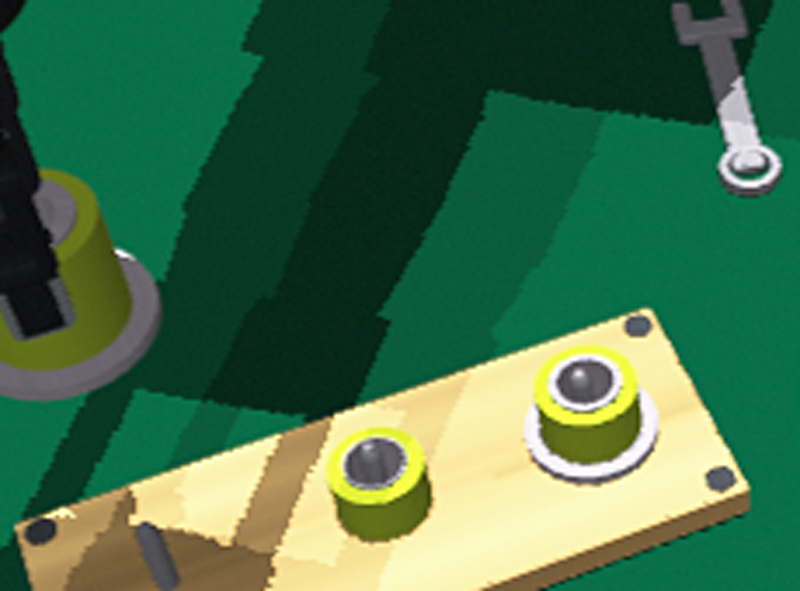

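Call:
play_rows(
  rows=[
    [170,[1.5,0.1,0],[0,0,0]],
    [170,[4.5,0.3,0],[0,0,-0.01]],
    [170,[8,0.5,0],[0,0,-0.02]],
    [170,[11.6,0.7,0],[0,0,-0.03]],
    [170,[15.2,1,0],[0,0,-0.04]],
    [170,[18.8,1.2,0],[0,0,-0.05]],
    [170,[22.4,1.4,0],[0,0,-0.06]],
    [170,[26,1.7,0],[0,0,-0.07]],
    [170,[29.6,1.9,0],[0,0,-0.08]],
    [170,[33.2,2.1,0],[0,0,-0.09]],
    [170,[36.8,2.3,0],[0,0,-0.1]],
    [170,[40,2.5,0],[0,0,-0.115]],
  ],
)

```text
clock: 24.43
eef_pos: [551.4, 120.1, 210.4]
tcp_rot: [-3.139, -0.001, 1.898]
contact_force: [1.0, 0.0, -2.8]
opening: 0.616
```

Call:
play_rows(
  rows=[
    [170,[2,0,0],[0,0,0]],
    [170,[2,0,0],[0,0,0]],
    [170,[2,0,0],[0,0,0]],
  ],
)

```text
clock: 24.68
eef_pos: [545.6, 137.8, 210.7]
tcp_rot: [-3.139, 0.0, 1.899]
contact_force: [0.3, 0.1, -2.0]
opening: 0.614
```

```bash
python3 go.py 534,262,210,1.897
```

```text
t 24.68 pos [545.6 137.8 210.7] rot [-3.1393  0.      1.8993] op 0.614 F [ 0.3  0.1 -2. ]
534,262,210,1.897 shift cm [12.13  2.9   0.06] rotvec [-0.002  0.     0.002]
```

Call:
play_rows(
  rows=[
    [170,[2,0.5,0],[0,0,0]],
    [170,[5,1.2,0],[0,0,0]],
    [170,[8,2,0],[0,0,0]],
    [170,[10.5,2.6,0],[0,0,0]],
    [170,[12,2.9,0],[0,0,0]],
    [170,[12,2.9,0],[0,0,0]],
    [170,[12,2.9,0],[0,0,0]],
    [170,[12,2.9,0],[0,0,0]],
  ],
)

```text
clock: 25.35
eef_pos: [536.3, 258.4, 211.9]
tcp_rot: [-3.141, 0.001, 1.896]
contact_force: [-0.6, -0.3, -2.0]
opening: 0.611
```

```bash
python3 go.py 534,262,130,1.897;python3 snap.py scene s14 360 20 560 220;python3 snap.py wrist w7
```

```text
t 25.35 pos [536.3 258.4 211.9] rot [-3.1413e+00  1.0000e-03  1.8963e+00] op 0.611 F [-0.6 -0.3 -2. ]
534,262,130,1.897 shift cm [ 0.43 -0.1   8.19] rotvec [-0.     0.001 -0.001]
```

View pics/s14.png

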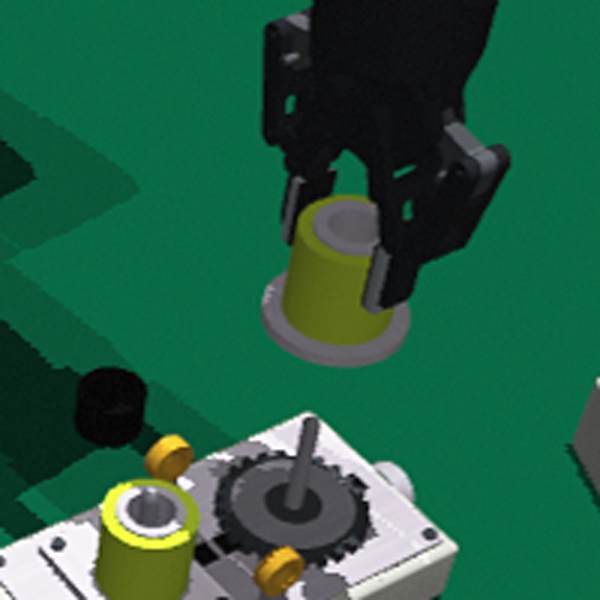

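View pics/w7.png

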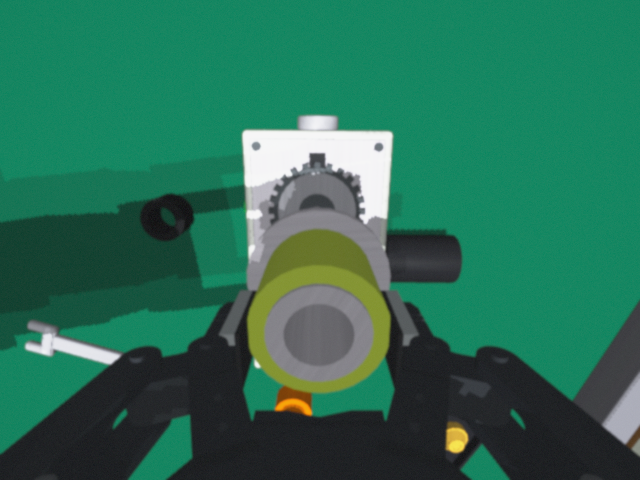

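```bash
python3 - <<'E'
from h import *
p,d,K,T=load('s14')
print('foot',ray((360+294/3,20+502/3),52,K,T).round(1),'tip',ray((360+312/3,20+418/3),116,K,T).round(1))
E
python3 go.py
```

```text
foot [532.5 264.8  52. ] tip [533.6 263.  116. ]
t 25.45 pos [536.6 258.3 212.2] rot [3.1412e+00 7.0000e-04 1.8956e+00] op 0.614 F [-0.2  0.1 -2.2]
```

Call:
play_rows(
  rows=[
    [170,[0.2,-0.1,0],[0,0,0]],
    [170,[0.4,-0.15,0.5],[0,0,0]],
    [170,[0.4,-0.15,2],[0,0,0]],
    [170,[0.4,-0.15,4],[0,0,0]],
    [170,[0.4,-0.15,5.3],[0,0,0]],
    [170,[0.4,-0.15,6],[0,0,0]],
    [170,[0.4,-0.15,6.8],[0,0,0]],
    [170,[0.4,-0.15,7.5],[0,0,0]],
    [170,[0.4,-0.15,8.2],[0,0,0]],
    [170,[0.4,-0.15,8.2],[0,0,0]],
    [170,[0.4,-0.15,8.2],[0,0,0]],
  ],
)

```text
clock: 26.37
eef_pos: [533.8, 263.1, 130.4]
tcp_rot: [3.141, 0.0, 1.897]
contact_force: [0.4, -0.5, -1.8]
opening: 0.613
```

```bash
python3 go.py 533.5,262.5,82,1.897;python3 snap.py scene s15 360 20 560 220
```

```text
t 26.37 pos [533.8 263.1 130.4] rot [3.1408e+00 3.0000e-04 1.8968e+00] op 0.613 F [ 0.4 -0.5 -1.8]
533.5,262.5,82,1.897 shift cm [-0.04 -0.05  4.84] rotvec [ 0.001  0.    -0.   ]
```

View pics/s15.png

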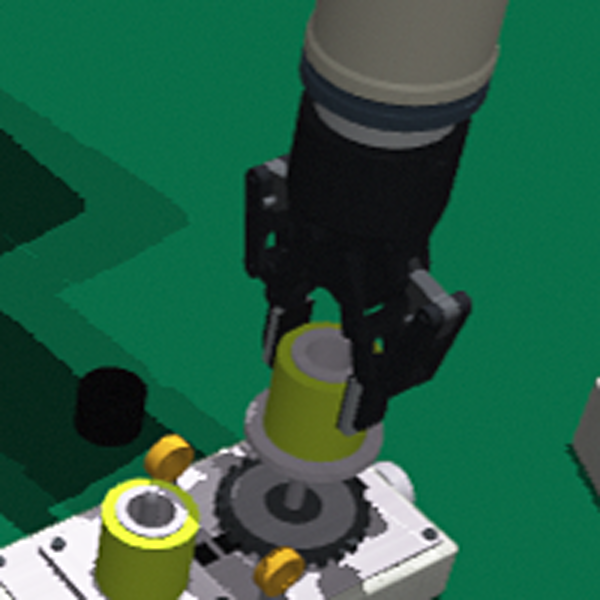

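The shaft is inside the bore and centred. Lowering on. The flange (36 mm radius) stays clear of the eyes at 71 mm and of the pinch roller at 104 mm.

Call:
play_rows(
  rows=[
    [170,[0,0,0.8],[0,0,0]],
    [170,[0,0,1.8],[0,0,0]],
    [170,[0,0,2.8],[0,0,0]],
    [170,[0,0,3.7],[0,0,0]],
    [170,[0,0,4.3],[0,0,0]],
    [170,[0,0,4.7],[0,0,0]],
    [170,[0,0,4.9],[0,0,0]],
    [170,[0,0,5.0],[0,0,0]],
    [170,[0,0,5.0],[0,0,0]],
    [170,[0,0,5.0],[0,0,0]],
  ],
)

```text
clock: 27.25
eef_pos: [534.2, 263.2, 80.8]
tcp_rot: [3.14, 0.0, 1.897]
contact_force: [-0.0, 0.7, -2.7]
opening: 0.617
```

```bash
python3 go.py
```

```text
t 27.25 pos [534.2 263.2  80.8] rot [3.1400e+00 2.0000e-04 1.8968e+00] op 0.617 F [-0.   0.7 -2.7]
```

Call:
play_rows(
  rows=[
    [170,[0,0,0.07],[0,0,0]],
    [170,[0,0,0.14],[0,0,0]],
    [170,[0,0,0.2],[0,0,0]],
    [170,[0,0,0.24],[0,0,0]],
    [170,[0,0,0.24],[0,0,0]],
    [170,[0,0,0.24],[0,0,0]],
  ],
)

```text
clock: 27.75
eef_pos: [534.0, 263.2, 78.8]
tcp_rot: [3.14, 0.0, 1.897]
contact_force: [-2.1, -0.9, 5.1]
opening: 0.612
```

```bash
python3 go.py
```

```text
t 27.75 pos [534.  263.2  78.8] rot [3.1401e+00 1.0000e-04 1.8968e+00] op 0.612 F [-2.1 -0.9  5.1]
```

Seated at 5 N. Release, rise, then back off clear of the cameras.

Call:
play_rows(
  rows=[
    [120,[0,0,0],[0,0,0]],
    [50,[0,0,0],[0,0,0]],
    [0,[0,0,0],[0,0,0]],
    [0,[0,0,0],[0,0,0]],
    [0,[0,0,-1],[0,0,0]],
    [0,[0,0,-3],[0,0,0]],
    [0,[0,0,-6],[0,0,0]],
    [0,[0,0,-9],[0,0,0]],
    [0,[0,0,-12],[0,0,0]],
    [0,[0,0,-14],[0,0,0]],
    [0,[0,0,-14],[0,0,0]],
  ],
)

```text
clock: 28.67
eef_pos: [536.1, 264.2, 223.8]
tcp_rot: [3.133, -0.001, 1.897]
contact_force: [1.0, 0.1, 0.2]
opening: 1.001
```

Call:
play_rows(
  rows=[
    [0,[2,-1,0],[0,0,0]],
    [0,[5,-3,0],[0,0,0]],
    [0,[8,-5,0],[0,0,0]],
    [0,[11,-7,0],[0,0,0]],
    [0,[14,-9,0],[0,0,0]],
    [0,[17,-11,0],[0,0,0]],
    [0,[18,-12,0],[0,0,0]],
    [0,[18,-12,0],[0,0,0]],
    [0,[18,-12,0],[0,0,0]],
  ],
)

```text
clock: 29.42
eef_pos: [361.9, 395.3, 217.9]
tcp_rot: [3.141, 0.001, 1.899]
contact_force: [1.3, 1.0, -0.1]
opening: 1.005
```

```bash
python3 go.py;python3 snap.py scene s16 80 100 540 350;python3 snap.py top t16 140 100 500 310
python3 - <<'E'
from h import *
p,d,K,T=load('t16');C=cloud(d,K,T)
for n,(x,y),top in [('tf/drive',(533.5,262),108),('tp/pinch',(566.5,163),102),('sf/pin',(569,-93),54),('sp/mid',(589,-188),48)]:
    m=(np.hypot(C[...,0]-x,C[...,1]-y)<32)&(abs(C[...,2]-top)<6)
    q=C[m];A=np.c_[q[:,:2]-q[:,:2].mean(0),np.ones(len(q))];s=np.linalg.lstsq(A,q[:,2],rcond=None)[0]
    print(n,len(q),q.mean(0).round(1),'expect top',top,'dist',np.hypot(*(q.mean(0)[:2]-[x,y])).round(1),'slope',s[:2].round(3))
E
```

```text
t 29.42 pos [361.9 395.3 217.9] rot [3.1406e+00 6.0000e-04 1.8988e+00] op 1.005 F [ 1.3  1.  -0.1]
tf/drive 519 [533.1 262.6 107. ] expect top 108 dist 0.7 slope [-0.006  0.009]
tp/pinch 417 [566.2 163.4 100.8] expect top 102 dist 0.5 slope [-0.001 -0.001]
sf/pin 307 [569.1 -91.8  53.5] expect top 54 dist 1.2 slope [ 0.005 -0.007]
sp/mid 228 [ 588.3 -186.7   46.7] expect top 48 dist 1.5 slope [0.011 0.015]
```

View pics/s16.png

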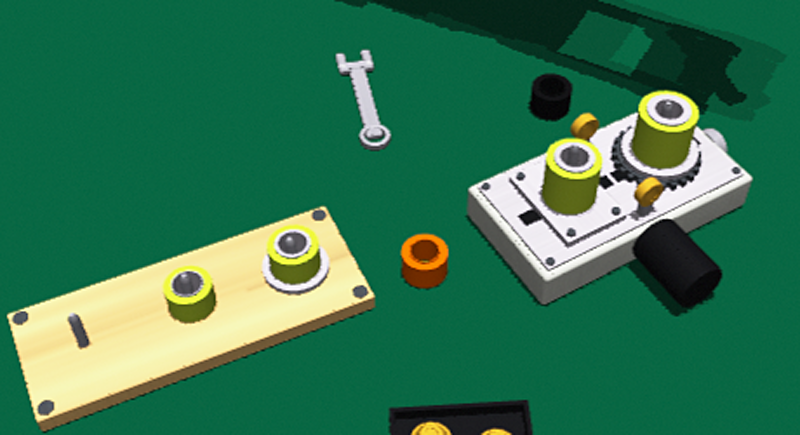

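View pics/t16.png

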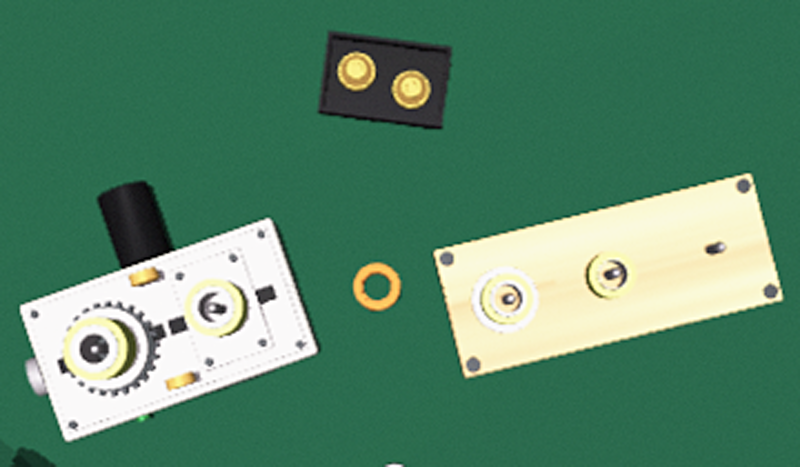

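All four rollers are seated flat and on axis, and the tray has not moved. Handing in.

```bash
python3 -c "
from rig import r
print(r.sign_off())"
```

```text
the job is handed in; nothing more can be done
None
```

The changeover is done and was handed in at about 30 s of the 106 s allowed; the hand-in itself reports no verdict. The tall flanged roller is on the drive shaft and the tall plain roller on the pinch shaft. The short plain roller is on the rack's middle pin, and the short flanged roller is on the end pin nearest the feed unit.

- **Seating:** the last depth check put every roller within about 1.5 mm of its axis. Tops read 0.5–1.3 mm below the expected height, and the tilt was under 0.02 rad.
- **Lowering:** each roller was lowered in the grip until it touched at about 4–7 N, then released. None was dropped.
- **Clearance:** the arm ended clear of everything. By eye in the last pictures, the tray of nuts and the look-alikes were where they had been.
- **Disagreements:** sightings of the shafts and pins from the three cameras differed by 2–5 mm. I steered to positions between them, well inside the bore's 8 mm of play. No check failed.

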